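# Mount the hold-down bar on the laboratory shaker and run on its wing nut

## Robot

A 6-joint arm with a two-finger parallel gripper is mounted at the origin on the work surface. World frame = base frame: x ahead of the robot, y to its left, z up, the work surface at z = 0. Lengths are in m, angles in rad, forces in N, time in s.
With the tool pointing down it reaches from about 0.3 to 0.775 m from the base axis. Payload 14.6 kg.
Tool frame: the origin (TCP) lies at the very end of the fingers, on their centre line; the grasp point (between the pads) lies 19 mm behind it; z points along the fingers, y is the direction in which the jaws open and shut (so a half turn about z gives the same grasp; the last joint's range is limited). The gripper opens to 94 mm and grips with 3 to 60 N. Pads are 16 mm wide; open, the fingers measure 119 mm over their backs; the gripper's body (75 mm by 177 mm) begins 78 mm behind the grasp point.
Start: joints at [1.071, 0.3, 1.521, -0, 1.321, -0.067], TCP at [0.231, 0.499, 0.205] pointing down, gripper open.
Joint ranges: [-3.03, 3.03], [-0.79, 2.21], [0.23, 2.52], [-1.04, 4.18], [0, 3.07], [-2.55, 2.55]. Speed limits (rad/s): [2.22, 2.22, 2.57, 3.14, 3.14, 3.14].

## Interface

Orientations are given as [roll, pitch, yaw] about the fixed x, y, z axes, in that order (R = Rz(yaw) Ry(pitch) Rx(roll)).
In Python, from station import ctrl, eyes gives the robot as it stands.
- The arm moves only by the tool jog_arm, never from a script. Its argument "moves" is a list of rows, each a list of 3 entries, a list of its own where there are three numbers: the shift along the world's x, y, z in mm, then the turn, a rotation vector about the world's x, y, z in units of 5 degrees (1.0 is 5 degrees), then the finger opening in mm, from 0 to 94. In form: [[[tx, ty, tz], [wx, wy, wz], jaw], ...]. A call has 1 to 5 rows; each row is the pose to reach, as a shift and turn from the pose commanded when the call began; what a row does not reach only later rows make up. A row lasts 1/12 s, in which the tool goes at most 41.7 mm and 7.16 degrees, less where a joint would pass 70% of its speed; a pose out of reach is approached as far as the arm can. A call with a gripper value outside its range is refused whole. The fingers move at their own pace and stop on an object; "squeeze" is the grip in N (left out, the last holds). Time passes only in rows, so rows that repeat a pose let the fingers close. It gives the time, the measured TCP pose, the force and the opening at its end, in the units of the state.
- ctrl.get_obs(): the state, without advancing time (a new reading comes with each control period).
- eyes.camera(name): name is "scene" or "top" or "wrist"; returns a dict with "frame" (400x640x3 uint8, red, green, blue), "vertical_fov" (degrees; the focal length in pixels is half the picture's height over the tangent of half this angle, whatever the lens; pixels are square), "cx", "cy" (the principal point, pixels), "k1" (the pictures are not rectified: a ray, as slopes to the right and down, at radius r is drawn at 1 + k1 r^2 times it, then the intrinsics apply), "eye" and "attitude" of the camera in the world; the wrist camera has in their place "hand_eye" (4x4, takes a point from camera to tool coordinates, whose origin is the TCP and whose axes are the flange's). Camera axes: x right, y down, z forward; pixel columns grow to the right and rows downward; lengths in m; the calibration is good to about 2 mm. A picture is of the moment at which its call begins: read the wrist's pose just before it. There is no depth.
- ctrl.hand_in(): hands the job in, once; it reports no verdict.
The state is a dict: "time_s": time; "qpos": joint angles; "joint_vel": joint speeds; "tau": joint torques, N m; "ee_pos": TCP position; "eef_rot": TCP orientation; "force": force on the tool from outside, world axes, zero at the start; "moment": the same for the moment, N m; "grip_width": finger opening in m.
Only numpy, scipy, OpenCV 4.12 (cv2) and the standard library are available. Lean on these libraries where they do the work, as an engineer would, in place of code of your own. Each camera call takes 0.05 s, during which the arm holds its last target.

## Task

Draw the metal bar out from under the stand, put it down, take it again by its green fin and hang its eye on the shaker's post, so that it lies flat between the blue cheeks with its tail to the back. Then set the orange wing nut on top of the post with its wings in line with the bar, turn it backward (anticlockwise) until it drops into the thread, and run it on clockwise until it sits on the bar. Leave the other things on the bench where they are.

Things in the scene. Friction and masses are not known exactly. Their poses are not given: they have to be found in the camera images.
- shaker: white laboratory shaker, fixed: a block 200 (x) x 130 (y) mm with a flat grey platform 50 mm above the bench. Origin on the bench, right under the upright steel post; the block reaches 50 mm from the post towards its -x (front, with a black knob) and 150 mm towards its +x (back).
- cheek (a point): middle of the top of the left (+y) blue cheek. Two cheeks, 60 mm long in x (30 mm either side of the post) and 7 mm thick, stand 15 mm above the platform on both sides of the post, 52 mm apart inside. They leave no room for fingers beside the bar at its eye, so the bar is hung by its fin.
- post_foot (a point): on the post's axis at the platform's level (50 mm above the bench); axes as the shaker's. The post is 71 mm high above the platform: a smooth pilot 15 mm dia with a tapered tip, and lower down, between 8 and 31 mm, a coarse right-hand two-start thread 26 mm dia.
- crown (a point): on the post's axis, 31 mm above the platform: upper face of the thread's crown, on which the nut's lugs come to rest. It has two entry notches, and beside them two upright teeth, 8 mm high, that stop a nut on the crown from turning clockwise. The post's own angle differs by up to 0.26 rad either way from time to time and is not told.
- clampbar: aluminium hold-down bar, loose, about 0.22 kg: flat, 46 mm wide, 10 mm thick, x = -29 to +135 mm, with a round eye (34 mm dia). Origin under the eye's centre; the tail runs to its +x. It starts flat on the bench, the eye poking out towards the robot from under the stand, with the fin beneath it. It is to lie flat on the platform with its tail towards the shaker's +x.
- fin_top (a point): centre of the top face of the bar's green upright fin: bar x = 95 mm, 42 mm above the bar's underside. The fin is 12 mm thick (y) and 50 mm long (x = 70 to 120 mm) and rises 32 mm from the bar's top face. The bar balances near x = 60 mm.
- wingnut: orange wing nut, loose, about 0.16 kg, standing upright on the bench. Origin under its centre, z up. Eight-sided hub 40 mm high with two flats 44 mm apart (y = +-22 mm, 26 mm wide); two wings along x to 46 mm from the axis, 9 mm thick, 14 to 36 mm above the underside. Open bore, 18 mm wide in the top 9 mm, 30 mm below, with two lugs 5 mm dia (along x, 5 mm above the underside).
- nut_top (a point): centre of the nut's top, 40 mm above its underside. On the crown (wings in line with the bar) its underside is 28 mm above the platform. Turned anticlockwise by 0.7 to 1.4 rad it drops some 10 mm by its weight, if held loosely; a stop ends that turn within 0.5 rad more. Clockwise it then sinks 21 mm a turn, by some 2.6 rad in all, to the bar's top, 10 mm above the platform.
- stand: low steel instrument stand, fixed, 200 (x) x 210 (y) mm, top 62 mm above the bench, side walls, open at its front (-x) with 54 mm height inside. A grey unit, to 122 mm high, stands on it from 85 mm behind the front edge. Origin on the bench under its centre: the front edge is at its x = -100 mm.
- dishes: bystander: stack of clear round dishes, 60 dia x 36 high; origin under its centre
- jar: bystander: low jar with blue cap, 52 dia x 62 high; origin under its centre
- bottle1: bystander: clear bottle, 68 dia x 160 high; origin under its centre
- bottle2: bystander: low amber jar with orange cap, 60 dia x 72 high; origin under its centre
- beaker: bystander: glass beaker, 60 dia x 60 high; origin under its centre
- tipbox: bystander: green box 120 x 80 x 55 high; origin under its centre
- spanner: bystander: steel spanner lying flat, 170 long; origin under its centre
There are look-alikes about, which are no part of the job. Several things have the shape of the clampbar; the one meant has the colours described above. Leave any red look-alike of the shaker alone.

How it is judged:
On the way, in this order (a step that is already met when the one before it is completed fails the run):
1. the bar is drawn wholly out from under the stand and put down flat on the bench, released (x of fin_top in the frame of stand below -0.11 m and height (world z) of clampbar below 0.006 m and angle between clampbar's own z axis and vertical below 0.06 rad and linear speed of clampbar below 0.03 m/s and contact force between the fingers and clampbar below 0.2 N), for 0.2 s.
2. the bar lies flat on the platform with the post through its eye, tail to the back, released (z of clampbar in the frame of post_foot between -0.003 and 0.0025 m and horizontal distance between clampbar and post_foot below 0.006 m and angle between clampbar's own z axis and vertical below 0.05 rad and x of fin_top in the frame of post_foot above 0.08 m and contact force between the fingers and clampbar below 0.2 N), for 0.2 s.
3. the wing nut sits upright on the crown of the post, wings in line with the bar (0.4 rad) (horizontal distance between wingnut and post_foot below 0.004 m and z of wingnut in the frame of post_foot between 0.0255 and 0.032 m and angle between the x axis of wingnut and the x axis of post_foot, either way round below 0.4 rad), for 0.2 s.
4. turned backward, the nut has dropped into the thread by 7 mm or more (horizontal distance between wingnut and post_foot below 0.004 m and z of wingnut in the frame of post_foot between 0.0135 and 0.0215 m and angle between the x axis of wingnut and the x axis of post_foot, either way round above 0.55 rad), for 0.1 s.
At the end, for the whole second after the job is handed in: The bar lies flat on the platform (2.5 mm) with the post through its eye (6 mm) and its tail to the back; the wing nut is upright on the post (4 mm off axis, 0.1 rad tilt), run down to the bar's top within 2.5 mm, and all is at rest (z of clampbar in the frame of post_foot between -0.003 and 0.0025 m and horizontal distance between clampbar and post_foot below 0.006 m and angle between clampbar's own z axis and vertical below 0.05 rad and x of fin_top in the frame of post_foot above 0.08 m and horizontal distance between wingnut and post_foot below 0.004 m and z of wingnut in the frame of post_foot between 0.007 and 0.0125 m and angle between wingnut's own z axis and vertical below 0.1 rad and linear speed of each of wingnut, clampbar below 0.02 m/s); the robot touches nothing.
It fails at once if a bystander is pushed away by more than 40 mm (distance of any of dishes, jar, bottle1, bottle2, beaker, tipbox, spanner from where it was at the start of the episode above 0.04 m).
It fails at once if a bystander (other than the spanner) is tipped over (angle between any of dishes, jar, bottle1, bottle2, beaker, tipbox's own z axis and vertical above 0.6 rad).
It also fails if it takes over 72 s, if anything falls off the work surface, if the arm or the gripper's body presses on something with over 40 N, if the wrist force passes 120 N, or if a joint passes its speed limit or range.

## Working session

There is one attempt and no reset: what is moved stays moved. The work goes in short steps, Python scripts to look and compute and a tool call to move; the robot and the scene stay as the last step left them, time stands still between calls to the robot, and variables do not carry over. Pictures are saved under pics/ and viewed, and the job is handed in when it is done.

Besides the shell and the picture viewer there is one more tool, called after "Call:" by a JSON object that holds its "method" and its "body". jog_arm: Moves the arm, as the interface text tells. Its arguments: {"type":"object","properties":{"moves":{"type":"array","items":{"type":"array"}},"squeeze":{"type":"number"}},"required":["moves"]}

```bash
ls; mkdir -p pics; cat > h.py <<'E'
import numpy as np, cv2
from station import ctrl, eyes
from scipy.spatial.transform import Rotation as R
def snap(name, fn=None):
    o=ctrl.get_obs(); c=eyes.camera(name)
    if fn: cv2.imwrite('pics/'+fn, c['frame'][:,:,::-1])
    c['obs']=o
    return c
def pose(c):
    if 'hand_eye' in c:
        o=c['obs']; T=np.eye(4); 
        T[:3,:3]=R.from_euler('xyz',o['eef_rot']).as_matrix() if np.size(o['eef_rot'])==3 else np.array(o['eef_rot'])
        T[:3,3]=o['ee_pos']; M=T@np.array(c['hand_eye']); return M[:3,3],M[:3,:3]
    A=np.array(c['attitude'])
    return np.array(c['eye']), (A if A.shape==(3,3) else R.from_euler('xyz',A).as_matrix())
def K(c):
    f=200/np.tan(np.radians(c['vertical_fov'])/2); return f
def ray(c,u,v):
    f=K(c); Km=np.array([[f,0,c['cx']],[0,f,c['cy']],[0,0,1]])
    p=cv2.undistortPoints(np.array([[[u,v]]],float),Km,np.array([c['k1'],0,0,0.]))[0,0]
    e,A=pose(c); d=A@np.array([p[0],p[1],1]); return e,d
def onz(c,u,v,z):
    e,d=ray(c,u,v); return e+d*(z-e[2])/d[2]
def proj(c,P):
    e,A=pose(c); q=A.T@(np.array(P)-e); x,y=q[0]/q[2],q[1]/q[2]; s=1+c['k1']*(x*x+y*y); f=K(c)
    return np.array([c['cx']+f*x*s,c['cy']+f*y*s])
def tri(r1,r2):
    (a,d),(b,g)=r1,r2; A=np.stack([d,-g],1); t=np.linalg.lstsq(A,b-a,rcond=None)[0]
    p,q=a+d*t[0],b+g*t[1]; return (p+q)/2,np.linalg.norm(p-q)
E
python3 - <<'E'
from h import *
for n in ['scene','top','wrist']:
    c=snap(n,n+'0.png'); print(n,{k:v for k,v in c.items() if k not in('frame','obs')})
print(ctrl.get_obs())
E
```

```text
pics
scene {'vertical_fov': 53.143938582607014, 'cx': 325.5488688152543, 'cy': 196.7509805314724, 'k1': 0.023610800845020593, 'eye': array([1.22940056, 0.48165595, 0.99631694]), 'attitude': array([-2.38050477,  0.00933871,  2.08985016])}
top {'vertical_fov': 51.562606167515426, 'cx': 321.17633753767933, 'cy': 204.33910121223497, 'k1': -0.11162911790225752, 'eye': array([0.37086779, 0.02983158, 1.2214761 ]), 'attitude': array([-3.05204772,  0.01056486, -1.59704131])}
wrist {'vertical_fov': 62.68965302066421, 'cx': 322.3526462313799, 'cy': 198.69846081538853, 'k1': -0.06301591747494474, 'hand_eye': array([[ 2.16664214e-04, -9.59488527e-01, -2.81747616e-01,
         8.26979683e-02],
       [ 9.99999973e-01,  1.83489166e-04,  1.44130622e-04,
         2.22043031e-04],
       [-8.65940429e-05, -2.81747640e-01,  9.59488541e-01,
        -1.78960362e-01],
       [ 0.00000000e+00,  0.00000000e+00,  0.00000000e+00,
         1.00000000e+00]])}
{'time_s': 0.15, 'qpos': array([ 1.07139691e+00,  3.00340894e-01,  1.52142000e+00,  4.95854321e-06,
        1.32070105e+00, -6.66108491e-02]), 'joint_vel': array([-0.00213676, -0.00197637, -0.0014696 ,  0.0009513 ,  0.00023142,
        0.00092964]), 'tau': array([-9.65119834e-04, -5.31963944e+01, -3.52823460e+01,  7.08160666e-02,
        2.35519779e-02, -8.59187844e-05]), 'ee_pos': array([0.23058615, 0.49911641, 0.2050259 ]), 'eef_rot': array([-3.14072561e+00, -6.26538923e-05,  2.70880283e+00]), 'force': array([ 0.64800808,  0.37952158, -0.1941284 ]), 'moment': array([-0.00586205,  0.01933004, -0.02403199]), 'grip_width': 0.09359490650189364}
```

View pics/top0.png

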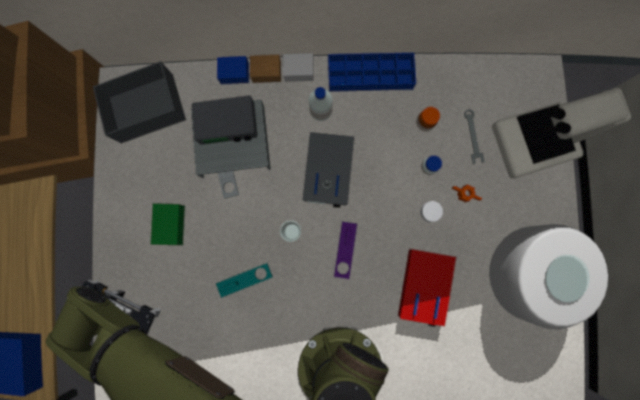

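View pics/scene0.png

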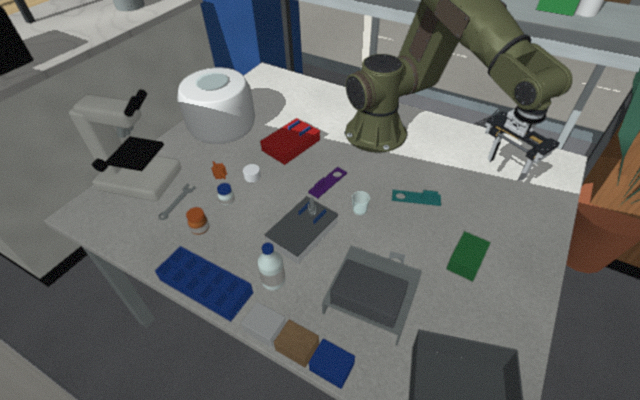

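View pics/wrist0.png

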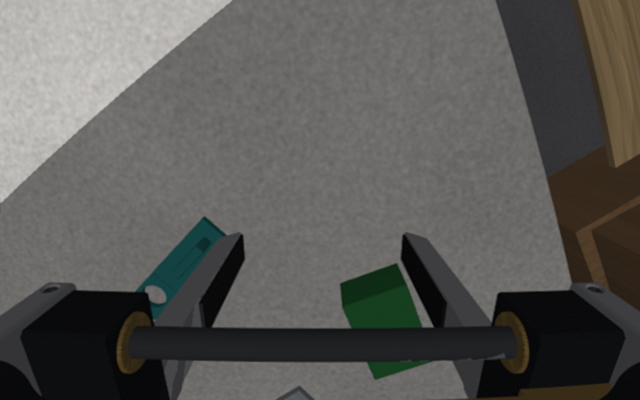

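Top view: grey bar end with eye at (230,185), poking out from under the stand at (230,135); bar look-alikes are teal (245,280) and purple (345,250). The white/grey shaker with blue cheeks is at (328,170), with a red look-alike at (428,287). The orange nut is at (466,193). I'll enlarge these to confirm.

```bash
python3 - <<'E'
import cv2
a=cv2.imread('pics/top0.png')
A=cv2.resize(a[90:215,185:360],None,fx=4.5,fy=4.5,interpolation=cv2.INTER_CUBIC); cv2.imwrite('pics/c1.png',A)
A=cv2.resize(a[165:225,410:500],None,fx=6,fy=6,interpolation=cv2.INTER_CUBIC); cv2.imwrite('pics/c2.png',A)
s=cv2.imread('pics/scene0.png')
A=cv2.resize(s[150:270,190:430],None,fx=3.3,fy=3.3,interpolation=cv2.INTER_CUBIC); cv2.imwrite('pics/c3.png',A)
E
```

```text
(no output)
```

View pics/c1.png

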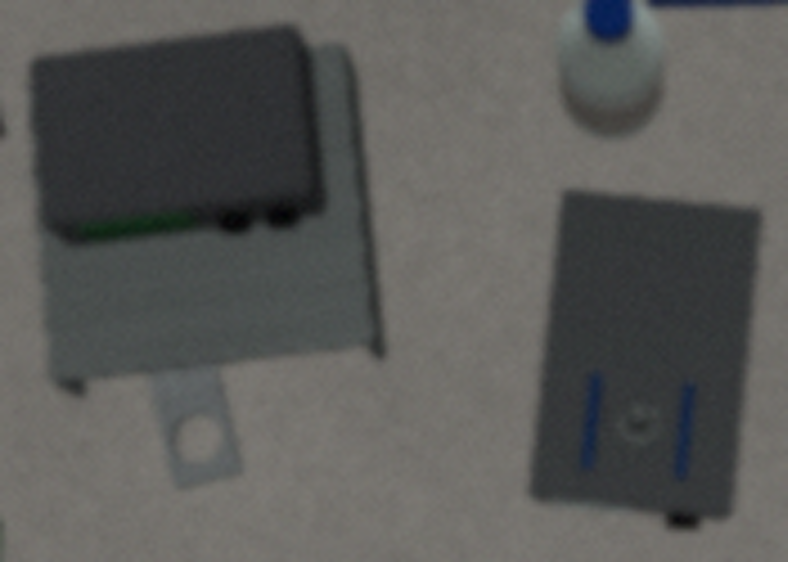

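View pics/c2.png

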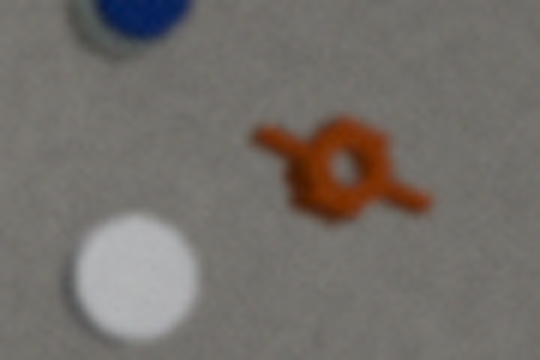

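View pics/c3.png

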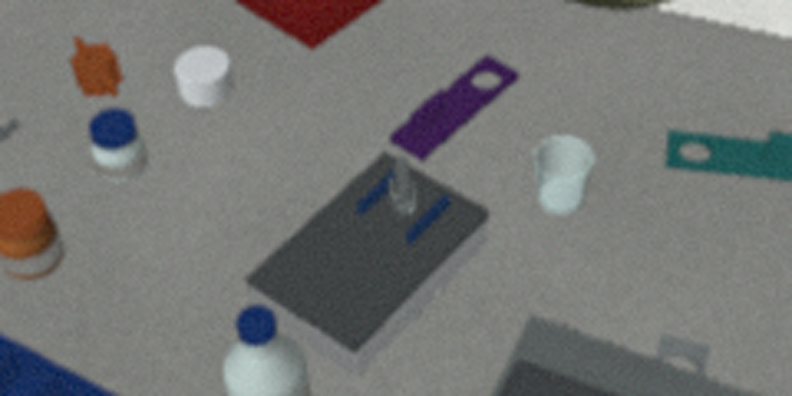

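```bash
python3 - <<'E'
from h import *
c=snap('top')
g=lambda x,y:(185+x/4.5-0.4,90+y/4.5-0.4)
def P(l,uv,z): p=onz(c,*uv,z); print(l,np.round(uv,1),np.round(p,4)); return p
eye=P('eye',g(199,437),.01)
for q in [(180,487),(243,470),(155,375),(222,370)]: P('bar',g(*q),.01)
for q in [(50,383),(382,348)]: P('standfront',g(*q),.062)
ps=[P('shk',g(*q),.05) for q in [(566,192),(761,211),(728,517),(532,495)]]
for q in [(595,375),(586,468),(689,385),(680,475)]: P('cheek',g(*q),.065)
P('crown',g(638,425),.081); P('tip',g(637,425),.121)
n=lambda x,y:(410+x/6-.4,165+y/6-.4)
P('nut',n(347,168),.04)
a=P('w1',n(268,137),.036);b=P('w2',n(422,203),.036); print(np.degrees(np.arctan2(*(a-b)[1::-1])))
for l,uv,z in [('beaker',(290,232),.05),('jarB',(432,163),.062),('bott2',(429,117),.072),('white',(432,211),.036),('bottle1',(320,100),.13),('purpleeye',(343,268),.01)]: P(l,uv,z)
E
```

```text
eye [228.8 186.7] [0.54   0.3129 0.01  ]
bar [224.6 197.8] [0.5071 0.3258 0.01  ]
bar [238.6 194. ] [0.5172 0.2837 0.01  ]
bar [219.  172.9] [0.5824 0.3424 0.01  ]
bar [233.9 171.8] [0.5844 0.2973 0.01  ]
standfront [195.7 174.7] [0.5704 0.3972 0.062 ]
standfront [269.5 166.9] [0.5861 0.1836 0.062 ]
shk [310.4 132.3] [0.6867 0.0652 0.05  ]
shk [353.7 136.5] [ 0.6707 -0.0598  0.05  ]
shk [346.4 204.5] [ 0.474  -0.0321  0.05  ]
shk [302.8 199.6] [0.4913 0.0913 0.05  ]
cheek [316.8 172.9] [0.5644 0.0493 0.065 ]
cheek [314.8 193.6] [0.5058 0.0564 0.065 ]
cheek [337.7 175.2] [ 0.5564 -0.0095  0.065 ]
cheek [335.7 195.2] [ 0.4998 -0.0022  0.065 ]
crown [326.4 184. ] [0.5297 0.0233 0.081 ]
tip [326.2 184. ] [0.5242 0.0241 0.121 ]
nut [467.4 192.6] [ 0.4999 -0.3859  0.04  ]
w1 [454.3 187.4] [ 0.5165 -0.349   0.036 ]
w2 [479.9 198.4] [ 0.4823 -0.4237  0.036 ]
65.44435085279424
beaker [290 232] [0.4002 0.1297 0.05  ]
jarB [432 163] [ 0.5851 -0.2801  0.062 ]
bott2 [429 117] [ 0.7176 -0.2768  0.072 ]
white [432 211] [ 0.4496 -0.2797  0.036 ]
bottle1 [320 100] [0.7549 0.0345 0.13  ]
purpleeye [343 268] [ 0.2926 -0.0187  0.01  ]
```

The grey bar poking out from under the stand, eye at (229,187), is the one: grey aluminium on the stand's front, while teal and purple are look-alikes. The shaker meant is the one with the grey platform and blue cheeks at (328,170). The measured sizes agree with those given: platform about 0.198 x 0.126 m, nut at reach 0.63 m. Next I go over the eye for a closer look with the wrist camera.

Call:
{"method": "jog_arm", "body": {"moves": [[[300,-190,-50],[0,0,7.36],94],[[300,-190,-50],[0,0,7.36],94],[[300,-190,-50],[0,0,7.36],94],[[300,-190,-50],[0,0,7.36],94],[[300,-190,-50],[0,0,7.36],94]]}}

```text
time_s: 0.62
ee_pos: [0.3922, 0.3971, 0.1785]
eef_rot: [-3.142, -0.0, -2.994]
force: [0.2, 0.7, -0.5]
grip_width: 0.0938
```

Call:
{"method": "jog_arm", "body": {"moves": [[[138,-87,-25],[0,0,0.6],94],[[138,-87,-25],[0,0,0.6],94],[[138,-87,-25],[0,0,0.6],94],[[138,-87,-25],[0,0,0.6],94],[[138,-87,-25],[0,0,0.6],94]]}}

```text
time_s: 1.03
ee_pos: [0.5329, 0.3069, 0.1518]
eef_rot: [-3.14, -0.001, -2.953]
force: [-0.6, -1.4, -0.3]
grip_width: 0.094
```

```bash
python3 - <<'E'
from h import *
c=snap('wrist','w1.png'); o=c['obs'];print(o['ee_pos'],o['eef_rot'],o['qpos'])
E
```

```text
[0.532923   0.30693468 0.15182261] [-3.14019892e+00 -1.44567772e-03 -2.95293466e+00] [ 4.63415015e-01  4.90087771e-01  1.38478601e+00 -9.94313514e-04
  1.26848861e+00 -1.29574344e+00]
```

View pics/w1.png

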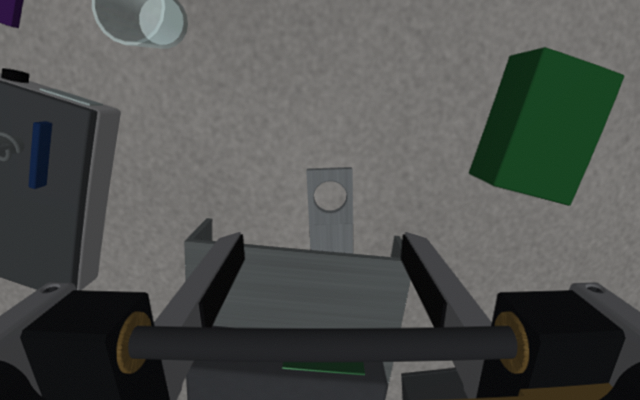

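The bar's eye is at (330,195), its front corners at (307,169) and (352,167), and it runs down under the stand's front edge, at about (250..402, 247..258).

```bash
python3 - <<'E'
from h import *
c=snap('wrist'); im=cv2.resize(c['frame'][150:270,270:390][:,:,::-1],None,fx=5,fy=5,interpolation=cv2.INTER_CUBIC); cv2.imwrite('pics/w1c.png',im)
P=lambda l,u,v,z:print(l,np.round(onz(c,u,v,z),4))
P('eye',330,195.5,.01);P('cA',307,169.5,.01);P('cB',351.5,167.5,.01);P('l',310.5,250,.01);P('r',353,250,.01)
P('sf1',245,248,.062);P('sf2',402,258,.062)
E
```

```text
eye [0.5374 0.3183 0.01  ]
cA [0.5153 0.2906 0.01  ]
cB [0.505  0.3337 0.01  ]
l [0.6007 0.3097 0.01  ]
r [0.5922 0.3544 0.01  ]
sf1 [0.5857 0.2489 0.062 ]
sf2 [0.5687 0.3901 0.062 ]
```

View pics/w1c.png

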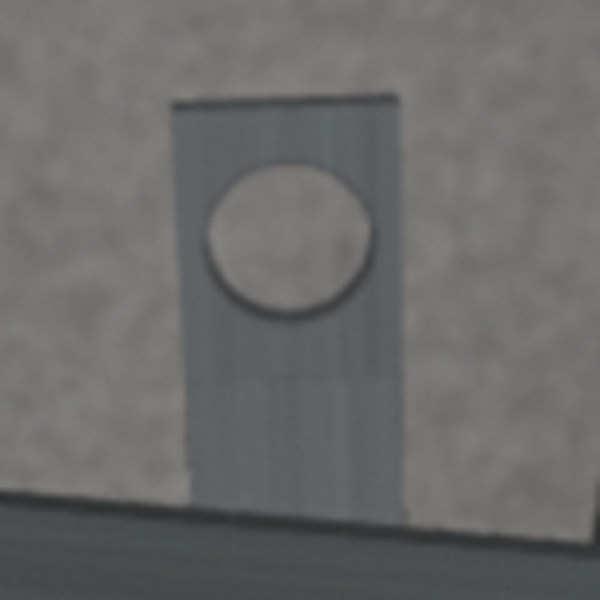

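Call:
{"method": "jog_arm", "body": {"moves": [[[7,10,-40],[0,0,0.44],94],[[7,10,-80],[0,0,0.44],94],[[7,10,-120],[0,0,0.44],94],[[7,10,-147],[0,0,0.44],94],[[7,10,-147],[0,0,0.44],94]]}}

```text
time_s: 1.55
ee_pos: [0.5333, 0.3217, 0.0026]
eef_rot: [-3.141, -0.005, -2.908]
force: [-0.7, 0.2, -0.3]
grip_width: 0.0941
```

Call:
{"method": "jog_arm", "body": {"moves": [[[0,0,0],[0,0,0],40],[[0,0,0],[0,0,0],40],[[0,0,0],[0,0,0],40],[[0,0,0],[0,0,0],40],[[0,0,0],[0,0,0],40]], "squeeze": 25}}

```text
time_s: 1.97
ee_pos: [0.536, 0.3216, 0.0075]
eef_rot: [3.141, 0.001, -2.909]
force: [-0.4, -0.0, -0.0]
grip_width: 0.0641
```

Call:
{"method": "jog_arm", "body": {"moves": [[[0,0,-3],[0,0,0],40],[[0,0,-3],[0,0,0],40],[[0,0,-3],[0,0,0],40],[[0,0,-3],[0,0,0],40],[[0,0,-3],[0,0,0],40]]}}

```text
time_s: 2.38
ee_pos: [0.5358, 0.3212, 0.0036]
eef_rot: [-3.142, -0.0, -2.91]
force: [-0.5, -0.5, -1.1]
grip_width: 0.0459
```

Call:
{"method": "jog_arm", "body": {"moves": [[[0,0,0],[0,0,0],40],[[0,0,0],[0,0,0],40]]}}

```text
time_s: 2.55
ee_pos: [0.5359, 0.3213, 0.0037]
eef_rot: [-3.142, -0.0, -2.91]
force: [-0.0, -0.8, -0.5]
grip_width: 0.0456
```

Call:
{"method": "jog_arm", "body": {"moves": [[[-12,-3,0],[0,0,0],40],[[-30,-7,0],[0,0,0],40],[[-48,-11,0],[0,0,0],40],[[-66,-15,0],[0,0,0],40],[[-80,-18.5,0],[0,0,0],40]], "squeeze": 35}}

```text
time_s: 2.97
ee_pos: [0.4548, 0.3026, 0.0038]
eef_rot: [3.142, -0.0, -2.909]
force: [1.1, 0.7, -0.9]
grip_width: 0.0454
```

Call:
{"method": "jog_arm", "body": {"moves": [[[-18,-4,0],[0,0,0],40],[[-34,-8,0],[0,0,0],40],[[-46,-11,0],[0,0,0],40],[[-50,-11.5,0],[0,0,0],40],[[-50,-11.5,0],[0,0,0],40]]}}

```text
time_s: 3.38
ee_pos: [0.4056, 0.2914, 0.004]
eef_rot: [3.142, -0.0, -2.909]
force: [-1.4, -0.6, -2.0]
grip_width: 0.0456
```

```bash
python3 - <<'E'
from h import *
c=snap('top','t1.png'); 
cv2.imwrite('pics/t1c.png',cv2.resize(c['frame'][100:260,180:340][:,:,::-1],None,fx=3.7,fy=3.7))
E
```

```text
(no output)
```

View pics/t1c.png

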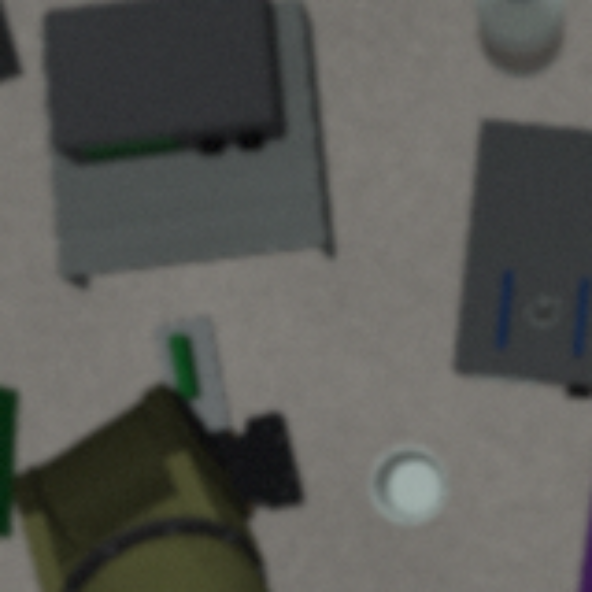

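The bar is fully out and its green fin shows at crop (183,365). Now I release it.

Call:
{"method": "jog_arm", "body": {"moves": [[[0,0,0],[0,0,0],94],[[0,0,0],[0,0,0],94],[[0,0,0],[0,0,0],94],[[0,0,0],[0,0,0],94],[[0,0,0],[0,0,0],94]]}}

```text
time_s: 3.85
ee_pos: [0.4062, 0.2913, 0.0037]
eef_rot: [3.142, 0.0, -2.91]
force: [0.5, -1.0, -0.4]
grip_width: 0.0749
```

Call:
{"method": "jog_arm", "body": {"moves": [[[0,0,0],[0,0,0],94],[[0,0,40],[0,0,0],94],[[0,0,80],[0,0,0],94],[[10,3,120],[0,0,0],94],[[40,10,140],[0,0,0],94]]}}

```text
time_s: 4.27
ee_pos: [0.4455, 0.3019, 0.149]
eef_rot: [3.14, 0.004, -2.908]
force: [0.2, -0.6, 1.0]
grip_width: 0.094
```

Call:
{"method": "jog_arm", "body": {"moves": [[[30,6,5],[0,0,0],94],[[40,8,8],[0,0,0],94],[[40,8,8],[0,0,0],94],[[40,8,8],[0,0,0],94]]}}

```text
time_s: 4.6
ee_pos: [0.4856, 0.309, 0.1511]
eef_rot: [-3.141, -0.001, -2.91]
force: [0.4, -0.4, 0.4]
grip_width: 0.0939
```

```bash
python3 - <<'E'
from h import *
c=snap('wrist','w2.png'); o=c['obs'];print(o['ee_pos'],o['eef_rot'])
E
```

```text
[0.48557803 0.30900641 0.15111362] [-3.14134287e+00 -1.04503835e-03 -2.91008819e+00]
```

View pics/w2.png

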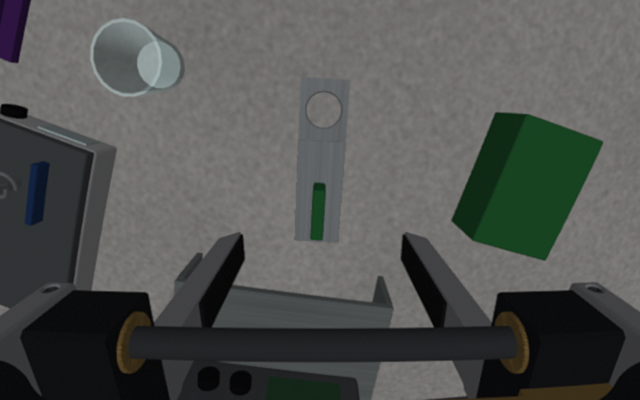

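Wrist view: eye at (324,110), fin at (318,210), bar corners at (303,79), (349,80), (295,240), (339,242).

```bash
python3 - <<'E'
from h import *
c=snap('wrist'); f=c['frame']
sub=f[70:260,280:365]
hsv=cv2.cvtColor(f,cv2.COLOR_RGB2HSV)
m=((hsv[:,:,0]>45)&(hsv[:,:,0]<85)&(hsv[:,:,1]>110)); mm=np.zeros_like(m); mm[150:260,290:350]=m[150:260,290:350]
ys,xs=np.nonzero(mm); print(xs.min(),xs.max(),ys.min(),ys.max(),len(xs))
# top vs side brightness
cv2.imwrite('pics/w2c.png',cv2.resize(sub[:,:,::-1],None,fx=3.15*1,fy=3.15,interpolation=cv2.INTER_CUBIC))
P=lambda l,u,v,z:(print(l,np.round(onz(c,u,v,z),4)),onz(c,u,v,z))[1]
e=P('eye',323.5,109.8,.01);a=P('c1',303,79,.01);b=P('c2',349,80,.01);d=P('c3',295,240,.01);g=P('c4',339.5,242,.01)
for p,q in((a,d),(b,g)): print(np.degrees(np.arctan2(*(q-p)[1::-1])),np.linalg.norm(p-q))
E
```

```text
311 324 184 239 634
eye [0.4105 0.2929 0.01  ]
c1 [0.3878 0.268  0.01  ]
c2 [0.3789 0.3097 0.01  ]
c3 [0.5469 0.2943 0.01  ]
c4 [0.5383 0.3406 0.01  ]
9.394793651959395 0.16119730003335908
10.993775357642317 0.1623749722043489
```

View pics/w2c.png

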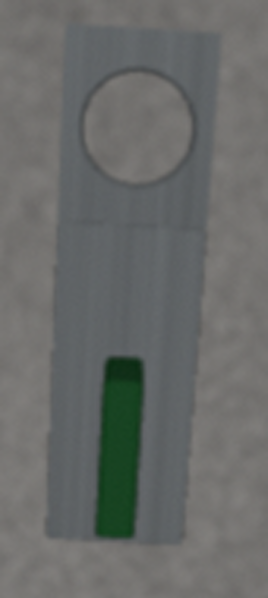

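```bash
python3 - <<'E'
from h import *
c=snap('wrist')
for v,u in ((190.3,319),(240.3,316.3)): print(onz(c,u,v,.042))
a,b=onz(c,319,190.3,.042),onz(c,316.3,240.3,.042); print((a+b)/2,np.linalg.norm(a-b),np.degrees(np.arctan2(*(b-a)[1::-1])))
t=snap('top'); cv2.imwrite('pics/t2c.png',cv2.resize(t['frame'][100:260,180:340][:,:,::-1],None,fx=3.7,fy=3.7))
E
```

```text
[0.47975841 0.30510116 0.042     ]
[0.52821394 0.31378221 0.042     ]
[0.50398618 0.30944169 0.042     ] 0.049227015498218764 10.157069537358561
```

View pics/t2c.png

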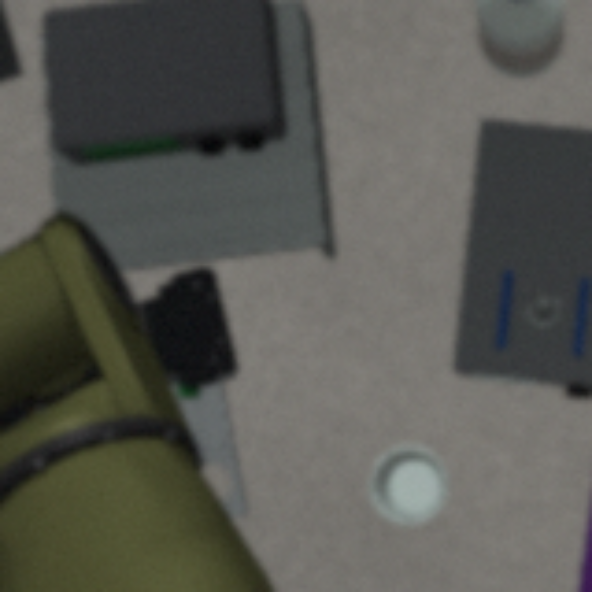

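Fin centre measures (0.504, 0.309), length 49 mm against 50, yaw 10.3°. I'll grip at about bar x = 85 mm, nearer to the balance point.

Call:
{"method": "jog_arm", "body": {"moves": [[[9,-1,-30],[0,0,-0.6],94],[[9,-1,-65],[0,0,-0.6],94],[[9,-1,-100],[0,0,-0.6],94],[[9,-1,-125],[0,0,-0.6],60],[[9,-1,-134],[0,0,-0.6],40]], "squeeze": 50}}

```text
time_s: 5.22
ee_pos: [0.4927, 0.3074, 0.014]
eef_rot: [-3.14, -0.005, -2.962]
force: [-0.3, -0.7, -0.5]
grip_width: 0.0839
```

Call:
{"method": "jog_arm", "body": {"moves": [[[0,0,-2],[0,0,0],8],[[0,0,-2],[0,0,0],8],[[0,0,-2],[0,0,0],8],[[0,0,-2],[0,0,0],8],[[0,0,-2],[0,0,0],8]]}}

```text
time_s: 5.63
ee_pos: [0.4955, 0.3086, 0.0172]
eef_rot: [3.141, 0.002, -2.962]
force: [0.3, -0.1, -0.6]
grip_width: 0.0505
```

Call:
{"method": "jog_arm", "body": {"moves": [[[0,0,0],[0,0,0],8],[[0,0,0],[0,0,0],8],[[0,0,0],[0,0,0],8],[[0,0,0],[0,0,0],8],[[0,0,0],[0,0,0],8]]}}

```text
time_s: 6.05
ee_pos: [0.495, 0.3083, 0.0158]
eef_rot: [-3.142, 0.0, -2.962]
force: [0.3, 0.5, -0.1]
grip_width: 0.0173
```

Call:
{"method": "jog_arm", "body": {"moves": [[[0,0,0],[0,0,0],4],[[0,0,0],[0,0,0],4],[[0,0,0],[0,0,0],4],[[0,0,0],[0,0,0],4]]}}

```text
time_s: 6.38
ee_pos: [0.495, 0.3082, 0.0158]
eef_rot: [-3.142, -0.0, -2.962]
force: [0.2, -0.3, 0.6]
grip_width: 0.0118
```

Call:
{"method": "jog_arm", "body": {"moves": [[[0,0,8],[0,0,0],4],[[0,0,25],[0,0,0],4],[[0,0,55],[0,0,0],4],[[0,0,85],[0,0,0],4],[[0,0,115],[0,0,0],4]]}}

```text
time_s: 6.8
ee_pos: [0.4946, 0.3082, 0.1324]
eef_rot: [-3.142, -0.001, -2.962]
force: [-0.9, 0.1, -1.5]
grip_width: 0.012
```

Call:
{"method": "jog_arm", "body": {"moves": [[[0,0,25],[0,0,0],4],[[0,0,40],[0,0,0],4],[[0,0,45],[0,0,0],4],[[0,0,45],[0,0,0],4],[[0,0,45],[0,0,0],4]]}}

```text
time_s: 7.22
ee_pos: [0.4946, 0.3081, 0.1748]
eef_rot: [-3.141, -0.001, -2.962]
force: [0.0, -0.4, -2.2]
grip_width: 0.0116
```

```bash
python3 - <<'E'
from h import *
c=snap('wrist','w3.png'); o=c['obs'];print(o['ee_pos'],o['eef_rot'],o['force'])
E
```

```text
[0.49456315 0.30810614 0.17482676] [-3.14124808e+00 -1.21057129e-03 -2.96203224e+00] [ 0.01739921 -0.38497234 -2.20518491]
```

View pics/w3.png

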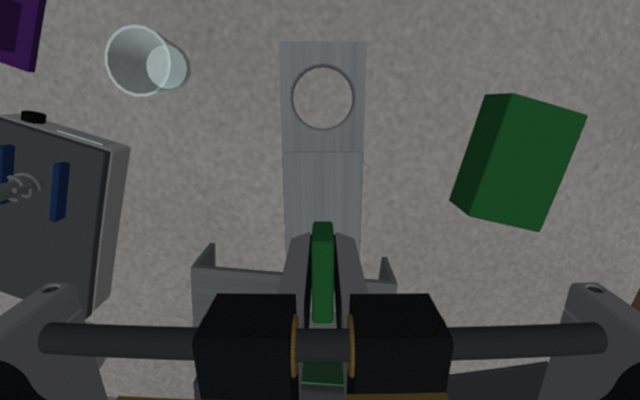

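```bash
python3 - <<'E'
from h import *
c=snap('wrist'); o=c['obs']
f=c['frame']; g=cv2.cvtColor(f,cv2.COLOR_RGB2GRAY)
sub=f[30:150,260:385]
cv2.imwrite('pics/w3c.png',cv2.resize(sub[:,:,::-1],None,fx=4.8,fy=4.8,interpolation=cv2.INTER_CUBIC))
T=R.from_euler('xyz',o['eef_rot']).as_matrix()
for z in (.164,.169,.174):
    P=lambda u,v:onz(c,u,v,z)
    e=P(323,97.3);a=P(279.5,42);b=P(366,42)
    print(z,np.round(e,4),'tool',np.round(T.T@(e-o['ee_pos']),4),'w',np.linalg.norm(a-b),'eye dia',np.linalg.norm(P(292,97)-P(354.3,97)),np.linalg.norm(P(323,65.5)-P(323,129.5)),'front->eye',np.linalg.norm((a+b)/2-e))
E
```

```text
0.164 [0.4102 0.2934 0.164 ] tool [0.0855 0.0007 0.0106] w 0.04629679211071405 eye dia 0.034563001749041186 0.03436799928306292 front->eye 0.028784263640382158
0.169 [0.4103 0.2934 0.169 ] tool [0.0854 0.0007 0.0056] w 0.04507530094909337 eye dia 0.03365109405024055 0.03346123651499786 front->eye 0.02802482174327613
0.174 [0.4104 0.2934 0.174 ] tool [0.0853 0.0007 0.0006] w 0.04385380978747275 eye dia 0.03273918635143994 0.03255447374693275 front->eye 0.027265379846170085
```

View pics/w3c.png

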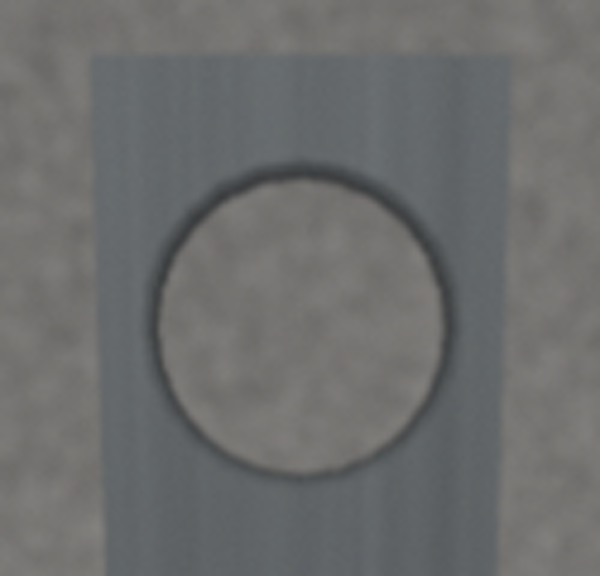

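The bar is held level: its top is about 0.166 m up, the eye dia measures 34 mm and its width 46 mm. The eye lies at (85.5, 0.7) mm in the tool frame. The wrist camera sits right above the eye, so it can look at the post through it.

Call:
{"method": "jog_arm", "body": {"moves": [[[8,-20,4],[0,0,-0.4],4],[[24,-60,10],[0,0,-1.0],4],[[38,-95,10],[0,0,-1.5],4],[[52,-130,10],[0,0,-2.0],4],[[66,-165,10],[0,0,-2.5],4]]}}

```text
time_s: 7.73
ee_pos: [0.561, 0.1415, 0.1847]
eef_rot: [-3.141, -0.002, 3.101]
force: [0.7, 0.8, -2.5]
grip_width: 0.0118
```

Call:
{"method": "jog_arm", "body": {"moves": [[[14,-35,0],[0,0,-0.4],4],[[28,-70,0],[0,0,-0.8],4],[[42,-105,0],[0,0,-1.1],4],[[51,-125,0],[0,0,-1.16],4],[[54,-131,0],[0,0,-1.16],4]]}}

```text
time_s: 8.15
ee_pos: [0.6154, 0.0089, 0.1842]
eef_rot: [-3.141, -0.002, 2.998]
force: [-0.9, -0.2, -2.2]
grip_width: 0.0115
```

Call:
{"method": "jog_arm", "body": {"moves": [[[0,0,0],[0,0,0],4],[[0,0,0],[0,0,0],4],[[0,0,0],[0,0,0],4]]}}

```text
time_s: 8.4
ee_pos: [0.6145, 0.0136, 0.1854]
eef_rot: [3.141, -0.001, 3.003]
force: [0.6, 0.2, -1.7]
grip_width: 0.0116
```

```bash
python3 - <<'E'
from h import *
c=snap('wrist','w4.png'); o=c['obs'];print(o['ee_pos'],o['eef_rot'],o['force'])
cv2.imwrite('pics/w4c.png',cv2.resize(c['frame'][20:220,240:400][:,:,::-1],None,fx=3,fy=3,interpolation=cv2.INTER_CUBIC))
E
```

```text
[0.61447668 0.01364045 0.18537268] [ 3.14145846e+00 -8.55573456e-04  3.00323946e+00] [ 0.64165854  0.17494498 -1.69301903]
```

View pics/w4.png

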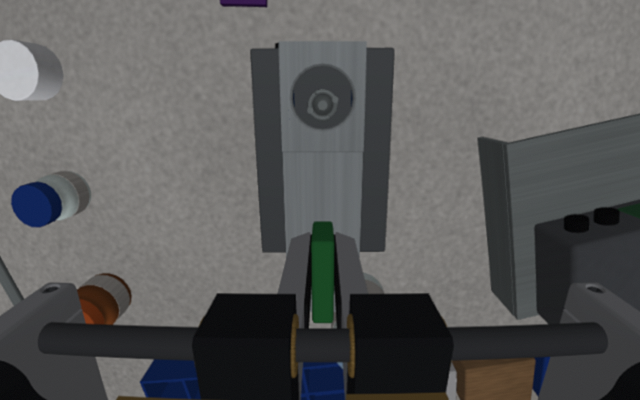

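View pics/w4c.png

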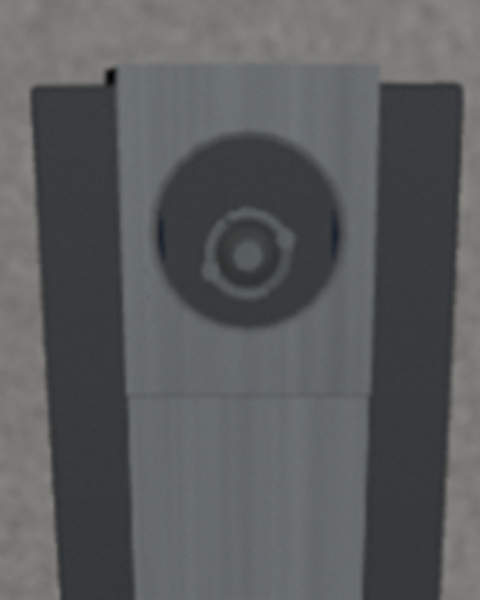

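```bash
python3 - <<'E'
from h import *
c=snap('wrist'); o=c['obs']; T=R.from_euler('xyz',o['eef_rot']).as_matrix()
def P(l,u,v,z): p=onz(c,u,v,z); print(l,np.round(p,4),'tool',np.round(T.T@(p-o['ee_pos']),4)); return p
P('tip',323,104,.121);P('crown',322.7,104.8,.081)
P('eye',240+249/3-.3,20+230/3-.3,.176)
a=P('ffl',251,48.5,.05);b=P('fbl',262.5,251,.05);d=P('ffr',394,47.5,.05);e=P('fbr',385,250.5,.05)
for p,q in((a,b),(d,e)): print(np.degrees(np.arctan2(*(q-p)[1::-1])),np.linalg.norm(p-q))
print(np.degrees(np.arctan2(*(d-a)[1::-1])),np.linalg.norm(a-d))
m=(a+d)/2; yw=np.radians(-8); print('post from block',m+.05*np.array([np.cos(yw),np.sin(yw),0]))
P('chL',294.5,98,.065);P('chR',351,97,.065)
print(o['ee_pos'],o['eef_rot'])
E
```

```text
tip [0.5337 0.0257 0.121 ] tool [0.0818 0.0008 0.0647]
crown [0.5344 0.0255 0.081 ] tool [0.081  0.0006 0.1047]
eye [0.5294 0.026  0.176 ] tool [0.0861 0.0005 0.0097]
ffl [ 0.4769 -0.0312  0.05  ] tool [ 0.1301 -0.0634  0.1357]
fbl [ 0.6723 -0.0575  0.05  ] tool [-0.0671 -0.0626  0.1356]
ffr [0.4937 0.0955 0.05  ] tool [0.131  0.0643 0.1357]
fbr [0.6895 0.0702 0.05  ] tool [-0.0665  0.0662  0.1356]
-7.667039726081689 0.19716167289662453
-7.361313722913418 0.19748555029603246
82.47780595322826 0.12774193102178982
post from block [0.53481836 0.02517589 0.05      ]
chL [0.5253 0.0018 0.065 ] tool [ 0.0867 -0.0241  0.1207]
chR [0.5313 0.051  0.065 ] tool [0.0876 0.0255 0.1207]
[0.61456674 0.01368469 0.185625  ] [ 3.14145732e+00 -3.72146128e-04  3.00340208e+00]
```

The post tip is seen through the eye at (323,104). The eye centre is at (322.7,96.4), so the bar must go about 4 mm on in x. I lower it around the smooth pilot first, staying above the crown, and then look again.

Call:
{"method": "jog_arm", "body": {"moves": [[[4,0,0],[0,0,0.06],4],[[4,0,-15],[0,0,0.06],4],[[4,0,-35],[0,0,0.06],4],[[4,0,-55],[0,0,0.06],4],[[4,0,-68],[0,0,0.06],4]]}}

```text
time_s: 8.92
ee_pos: [0.6185, 0.0129, 0.1159]
eef_rot: [-3.141, -0.002, 3.008]
force: [-0.8, 0.7, -2.0]
grip_width: 0.0116
```

Call:
{"method": "jog_arm", "body": {"moves": [[[0,0,0],[0,0,0],4],[[0,0,0],[0,0,0],4],[[0,0,0],[0,0,0],4]]}}

```text
time_s: 9.17
ee_pos: [0.6195, 0.0125, 0.119]
eef_rot: [3.141, 0.002, 3.007]
force: [-0.3, -0.6, -2.0]
grip_width: 0.0113
```

```bash
python3 - <<'E'
from h import *
c=snap('wrist','w5.png'); o=c['obs'];print(o['ee_pos'],o['eef_rot'],o['force'])
cv2.imwrite('pics/w5c.png',cv2.resize(c['frame'][30:170,250:400][:,:,::-1],None,fx=4,fy=4,interpolation=cv2.INTER_CUBIC))
E
```

```text
[0.61952758 0.01253947 0.11900736] [3.14141866e+00 1.59977090e-03 3.00749229e+00] [-0.34034219 -0.58974482 -2.01362224]
```

View pics/w5c.png

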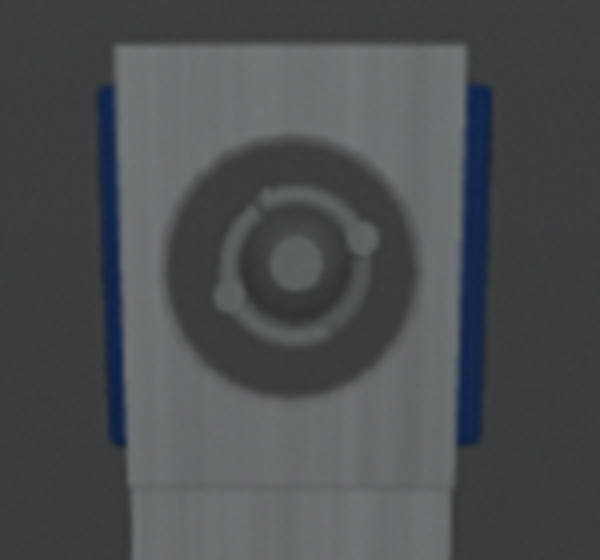

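The eye is at crop (291,265) and the crown ring at (296,265): a 0.8 mm shift in +y is needed. The bar's edges are parallel to the cheeks.

Call:
{"method": "jog_arm", "body": {"moves": [[[0,0.8,-8],[0,0,0],4],[[0,0.8,-22],[0,0,0],4],[[0,0.8,-34],[0,0,0],4],[[0,0.8,-44],[0,0,0],4],[[0,0.8,-48],[0,0,0],4]]}}

```text
time_s: 9.63
ee_pos: [0.6183, 0.0131, 0.0679]
eef_rot: [-3.141, -0.002, 3.007]
force: [0.1, -0.0, -2.6]
grip_width: 0.0118
```

Call:
{"method": "jog_arm", "body": {"moves": [[[0,0,-2],[0,0,0],4],[[0,0,-2],[0,0,0],4],[[0,0,-2],[0,0,0],4]]}}

```text
time_s: 9.88
ee_pos: [0.6192, 0.0131, 0.0682]
eef_rot: [3.142, 0.001, 3.007]
force: [0.6, -1.0, -2.1]
grip_width: 0.0116
```

```bash
python3 - <<'E'
from h import *
c=snap('wrist','w6.png'); o=c['obs'];print(o['ee_pos'],o['eef_rot'],o['force'])
cv2.imwrite('pics/w6c.png',cv2.resize(c['frame'][30:170,250:400][:,:,::-1],None,fx=4,fy=4,interpolation=cv2.INTER_CUBIC))
E
```

```text
[0.61922676 0.01305283 0.06824657] [3.14153516e+00 6.91360848e-04 3.00691540e+00] [ 0.60313796 -1.01032151 -2.08361031]
```

View pics/w6c.png

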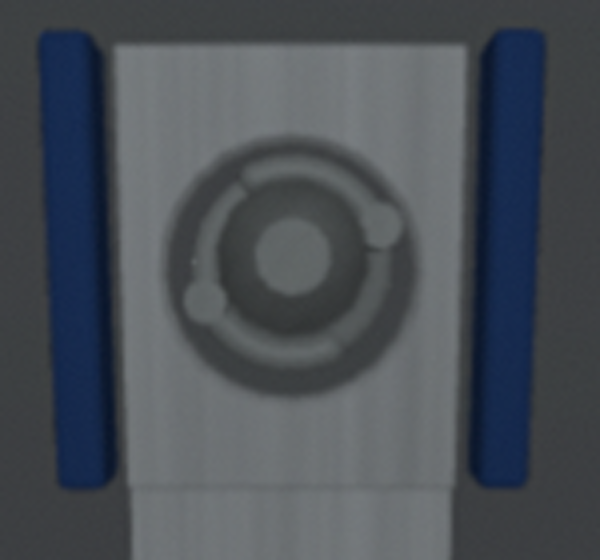

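The bar is centred, with the crown concentric in the eye at crop (293,263), but its weight still hangs on the gripper. The last few mm down, then release.

Call:
{"method": "jog_arm", "body": {"moves": [[[0,0,-1.5],[0,0,0],4],[[0,0,-3],[0,0,0],4],[[0,0,-3],[0,0,0],4]]}}

```text
time_s: 10.18
ee_pos: [0.6193, 0.0131, 0.0658]
eef_rot: [3.142, 0.001, 3.007]
force: [-1.5, 1.2, 5.9]
grip_width: 0.0116
```

Call:
{"method": "jog_arm", "body": {"moves": [[[0,0,0],[0,0,0],60],[[0,0,0],[0,0,0],60],[[0,0,0],[0,0,0],60],[[0,0,0],[0,0,0],60],[[0,0,0],[0,0,0],60]]}}

```text
time_s: 10.6
ee_pos: [0.6189, 0.0131, 0.0647]
eef_rot: [-3.142, -0.0, 3.007]
force: [1.2, -0.1, 0.6]
grip_width: 0.0417
```

Call:
{"method": "jog_arm", "body": {"moves": [[[0,0,0],[0,0,0],60],[[0,0,0],[0,0,0],60],[[0,0,20],[0,0,0],60],[[0,0,50],[0,0,0],60],[[0,0,90],[0,0,0],60]]}}

```text
time_s: 11.02
ee_pos: [0.6177, 0.0131, 0.1535]
eef_rot: [-3.141, -0.005, 3.007]
force: [1.0, -0.4, -0.0]
grip_width: 0.06
```

Call:
{"method": "jog_arm", "body": {"moves": [[[0,0,30],[0,0,0],90],[[0,0,30],[0,0,0],90],[[0,0,30],[0,0,0],90],[[0,0,30],[0,0,0],90]]}}

```text
time_s: 11.35
ee_pos: [0.6185, 0.0131, 0.1837]
eef_rot: [-3.141, -0.001, 3.007]
force: [-0.3, -0.3, -0.3]
grip_width: 0.0833
```

```bash
python3 - <<'E'
from h import *
c=snap('wrist','w7.png'); o=c['obs'];print(o['ee_pos'],o['eef_rot'],o['force'])
s=snap('scene')
cv2.imwrite('pics/s7c.png',cv2.resize(s['frame'][170:270,250:370][:,:,::-1],None,fx=5,fy=5,interpolation=cv2.INTER_CUBIC))
E
```

```text
[0.61853963 0.01307087 0.18370905] [-3.14145407e+00 -1.34122273e-03  3.00698401e+00] [-0.28680584 -0.26946141 -0.28320314]
```

View pics/w7.png

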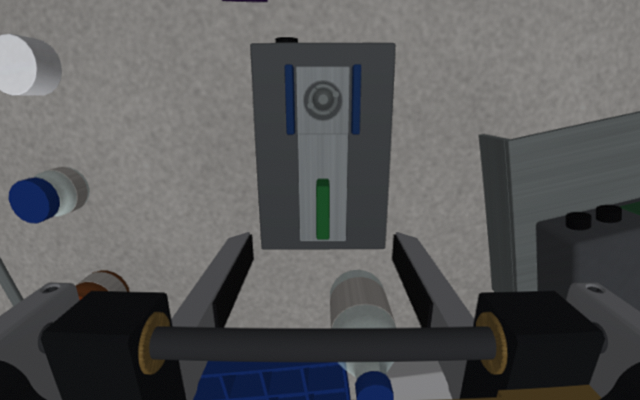

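View pics/s7c.png

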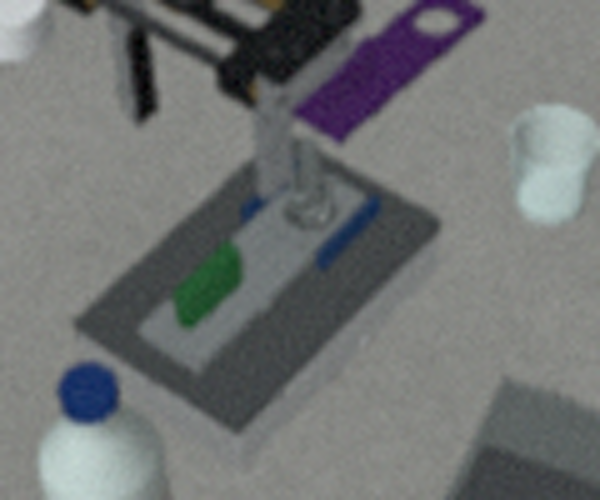

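The bar lies flat between the cheeks with the post through its eye and its tail and fin to the back. Now the nut.

Call:
{"method": "jog_arm", "body": {"moves": [[[-10,-30,0],[0,0,-1.4],94],[[-20,-65,0],[0,0,-2.8],94],[[-32,-105,0],[0,0,-4.2],94],[[-44,-145,0],[0,0,-5.6],94],[[-55,-180,0],[0,0,-7.0],94]]}}

```text
time_s: 11.87
ee_pos: [0.5626, -0.1688, 0.1835]
eef_rot: [-3.141, -0.002, 2.39]
force: [1.1, 0.2, -0.0]
grip_width: 0.0941
```

Call:
{"method": "jog_arm", "body": {"moves": [[[-10,-35,0],[0,0,-1.4],94],[[-22,-70,0],[0,0,-2.8],94],[[-32,-105,0],[0,0,-4.2],94],[[-42,-140,0],[0,0,-5.6],94],[[-52,-170,0],[0,0,-7.0],94]]}}

```text
time_s: 12.28
ee_pos: [0.5107, -0.3388, 0.1834]
eef_rot: [-3.14, -0.001, 1.779]
force: [1.1, 0.0, 0.6]
grip_width: 0.0939
```

Call:
{"method": "jog_arm", "body": {"moves": [[[-6,-18,-8],[0,0,-1.4],94],[[-12,-37,-16],[0,0,-2.8],94],[[-18,-55,-24],[0,0,-4.2],94],[[-23,-74,-33],[0,0,-5.6],94],[[-23,-74,-33],[0,0,-7.0],94]]}}

```text
time_s: 12.7
ee_pos: [0.4868, -0.413, 0.1482]
eef_rot: [-3.137, -0.001, 1.166]
force: [-0.6, 0.5, -0.8]
grip_width: 0.094
```

Call:
{"method": "jog_arm", "body": {"moves": [[[0,0,0],[0,0,-0.3],94],[[0,0,0],[0,0,-0.3],94],[[0,0,0],[0,0,-0.3],94]]}}

```text
time_s: 12.95
ee_pos: [0.4887, -0.4107, 0.1508]
eef_rot: [-3.14, -0.001, 1.15]
force: [-0.1, 0.8, -0.3]
grip_width: 0.0938
```

```bash
python3 - <<'E'
from h import *
c=snap('wrist','w8.png'); o=c['obs'];print(o['ee_pos'],o['eef_rot'],o['qpos'])
E
```

```text
[ 0.48871585 -0.41067445  0.15075153] [-3.14005965e+00 -5.28171425e-04  1.14986532e+00] [-7.56207464e-01  5.42544090e-01  1.30854237e+00 -5.86984966e-06
  1.29212763e+00 -3.35275243e-01]
```

View pics/w8.png

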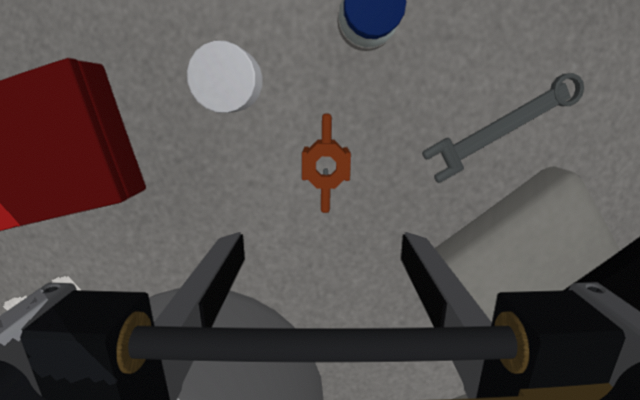

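The nut is at (326,166), wings upright in the picture from (327,115) to (325,211). The appliance at lower left (200,350) and the microscope at right need checking for room for the gripper body.

```bash
python3 - <<'E'
from h import *
c=snap('wrist'); o=c['obs']; T=R.from_euler('xyz',o['eef_rot']).as_matrix()
def P(l,u,v,z): p=onz(c,u,v,z); print(l,np.round(p,4),'tool',np.round(T.T@(p-o['ee_pos']),4)); return p
f=c['frame']; hsv=cv2.cvtColor(f,cv2.COLOR_RGB2HSV); m=((hsv[:,:,0]<14)&(hsv[:,:,1]>130)&(hsv[:,:,2]>70)).astype(np.uint8)
m[:, :250]=0; m[:,400:]=0; m[240:]=0;
ct=max(cv2.findContours(m,cv2.RETR_EXTERNAL,cv2.CHAIN_APPROX_NONE)[0],key=cv2.contourArea); print(cv2.boundingRect(ct))
cv2.imwrite('pics/w8c.png',cv2.resize(f[100:230,270:390][:,:,::-1],None,fx=4.5,fy=4.5,interpolation=cv2.INTER_CUBIC))
a=P('w1',327,115,.036);b=P('w2',325,211,.036);print(np.degrees(np.arctan2(*(a-b)[1::-1])),np.linalg.norm(a-b))
P('top',326.5,165,.04)
s=snap('scene')
t=snap('top')
# appliance
for z in (.1,.15,.2,.25): print('top appl c',z,np.round(onz(t,555,275,z),3),'left edge',np.round(onz(t,503,275,z),3),'up',np.round(onz(t,555,230,z),3))
p,e=tri(ray(t,566,280),ray(s,212,81)); print('lid',p,e)
for q in [(500,137),(582,158),(552,105),(517,177)]: print('micro base',np.round(onz(t,*q,.03),3))
E
```

```text
(302, 114, 48, 99)
w1 [ 0.5217 -0.3461  0.036 ] tool [0.0723 0.0037 0.1151]
w2 [ 0.4843 -0.4259  0.036 ] tool [-0.0158  0.0022  0.1151]
64.89945916407619 0.08816309791856103
top [ 0.5036 -0.3856  0.04  ] tool [0.0288 0.0034 0.1111]
top appl c 0.1 [ 0.257 -0.605  0.1  ] left edge [ 0.264 -0.453  0.1  ] up [ 0.382 -0.613  0.1  ]
top appl c 0.15 [ 0.262 -0.577  0.15 ] left edge [ 0.269 -0.432  0.15 ] up [ 0.382 -0.584  0.15 ]
top appl c 0.2 [ 0.267 -0.549  0.2  ] left edge [ 0.274 -0.41   0.2  ] up [ 0.381 -0.555  0.2  ]
top appl c 0.25 [ 0.272 -0.52   0.25 ] left edge [ 0.279 -0.389  0.25 ] up [ 0.381 -0.527  0.25 ]
lid [ 0.25330094 -0.58174688  0.19615507] 0.002656724024216712
micro base [ 0.666 -0.501  0.03 ]
micro base [ 0.599 -0.761  0.03 ]
micro base [ 0.766 -0.678  0.03 ]
micro base [ 0.544 -0.544  0.03 ]
```

View pics/w8c.png

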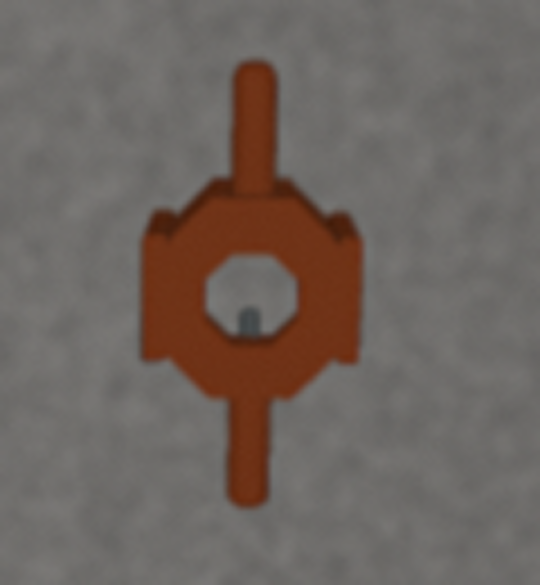

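The nut centre is at (0.503, -0.386), with wings at 64.9°. Their span of 88 mm against 92 fits. The gripper body has over 10 cm to the appliance. Descending.

Call:
{"method": "jog_arm", "body": {"moves": [[[13.5,24.5,-20],[0,0,-0.2],94],[[13.5,24.5,-55],[0,0,-0.2],94],[[13.5,24.5,-90],[0,0,-0.2],94],[[13.5,24.5,-120],[0,0,-0.2],80],[[13.5,24.5,-135],[0,0,-0.2],70]], "squeeze": 20}}

```text
time_s: 13.57
ee_pos: [0.5012, -0.385, 0.0128]
eef_rot: [-3.137, -0.001, 1.132]
force: [-0.7, 0.0, -0.3]
grip_width: 0.0839
```

Call:
{"method": "jog_arm", "body": {"moves": [[[0,0,-2],[0,0,0],40],[[0,0,-2],[0,0,0],40],[[0,0,-2],[0,0,0],40],[[0,0,-2],[0,0,0],40],[[0,0,-2],[0,0,0],40]]}}

```text
time_s: 13.98
ee_pos: [0.503, -0.3869, 0.0163]
eef_rot: [3.139, 0.001, 1.131]
force: [-0.5, -0.3, -0.5]
grip_width: 0.0507
```

Call:
{"method": "jog_arm", "body": {"moves": [[[0,0,0],[0,0,0],40],[[0,0,0],[0,0,0],40],[[0,0,0],[0,0,0],40]]}}

```text
time_s: 14.23
ee_pos: [0.5028, -0.3868, 0.0158]
eef_rot: [3.14, 0.0, 1.131]
force: [-1.3, 0.5, 5.9]
grip_width: 0.0442
```

```bash
python3 - <<'E'
from h import *
c=snap('wrist','w9.png'); o=c['obs'];print(o['ee_pos'],o['eef_rot'],o['force'],o['grip_width'])
E
```

```text
[ 0.5027955  -0.38675633  0.01583033] [3.14023318e+00 3.96488797e-04 1.13077976e+00] [-1.34767098  0.49706552  5.89410585] 0.04421012223924085
```

View pics/w9.png

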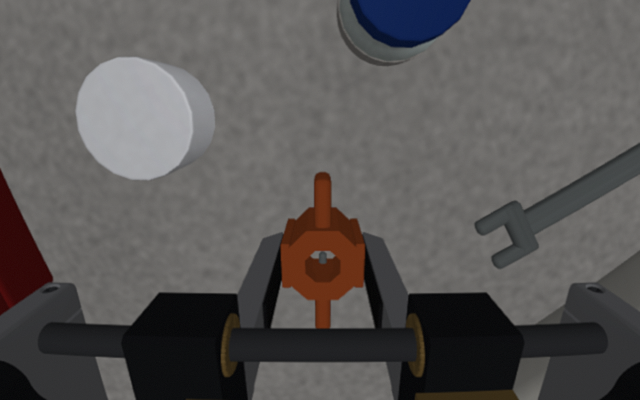

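Call:
{"method": "jog_arm", "body": {"moves": [[[0,0,0],[0,0,0],40],[[0,0,0],[0,0,0],40],[[0,0,0],[0,0,0],40]]}}

```text
time_s: 14.53
ee_pos: [0.5028, -0.3868, 0.0158]
eef_rot: [3.14, 0.0, 1.131]
force: [-0.8, 0.5, 6.5]
grip_width: 0.0443
```

```bash
python3 - <<'E'
from h import *
c=snap('wrist'); o=c['obs']; T=R.from_euler('xyz',o['eef_rot']).as_matrix()
print(o['ee_pos'],o['force'],o['moment'],o['grip_width'])
cv2.imwrite('pics/w9c.png',cv2.resize(c['frame'][160:340,250:400][:,:,::-1],None,fx=4,fy=4,interpolation=cv2.INTER_CUBIC)[:600])
E
```

```text
[ 0.50280952 -0.38675273  0.01583581] [-0.8291783   0.46739889  6.45270193] [0.10824635 0.32581397 0.02681549] 0.044295269437810876
```

View pics/w9c.png

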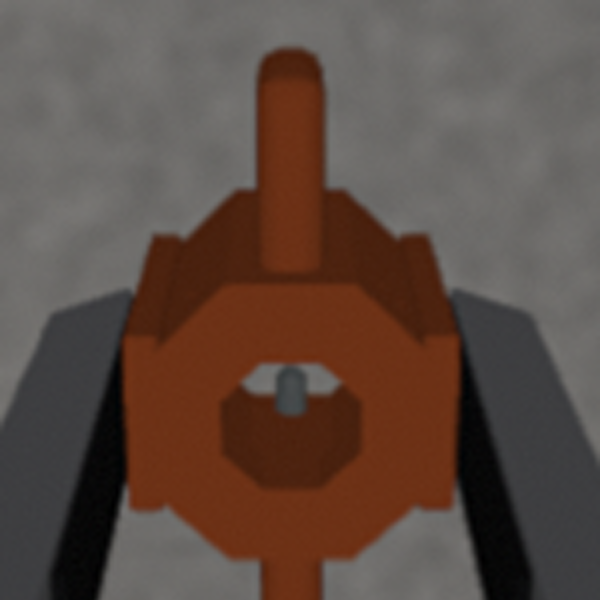

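```bash
python3 - <<'E'
from h import *
c=snap('wrist'); o=c['obs']; T=R.from_euler('xyz',o['eef_rot']).as_matrix()
def P(l,x,y,z=.04): p=onz(c,250+x/4-.4,160+y/4-.4,z); q=T.T@(p-o['ee_pos']); print(l,np.round(p,4),'tool',np.round(q,4)); return q
a=P('top',291,284);b=P('bot',291,558); print((a+b)/2)
a=P('ft',292,336);b=P('fb',292,508); print((a+b)/2)
a=P('bore',291,363);b=P('b2',291,488);print((a+b)/2)
P('l',126,420);P('r',456,420)
E
```

```text
top [ 0.5113 -0.3682  0.04  ] tool [ 0.0204 -0.0002 -0.0242]
bot [ 0.4942 -0.4044  0.04  ] tool [-0.0197 -0.0002 -0.0242]
[ 0.00037439 -0.00022303 -0.02417951]
ft [ 0.5083 -0.3747  0.04  ] tool [ 0.0132 -0.0001 -0.0242]
fb [ 0.4976 -0.3974  0.04  ] tool [-0.0119 -0.0001 -0.0242]
[ 6.78065478e-04 -9.20136885e-05 -2.41794547e-02]
bore [ 0.5066 -0.3781  0.04  ] tool [ 0.0094 -0.0002 -0.0242]
b2 [ 0.4988 -0.3946  0.04  ] tool [-0.0088 -0.0002 -0.0242]
[ 0.00030388 -0.00022302 -0.02417948]
l [ 0.4835 -0.3763  0.04  ] tool [ 0.0012 -0.0218 -0.0242]
r [ 0.5226 -0.3947  0.04  ] tool [ 0.0012  0.0214 -0.0242]
```

The grip is good: nut centre at tool (0.4, -0.2) mm, and the sizes fit. Lift, and carry it to just in front of the post.

Call:
{"method": "jog_arm", "body": {"moves": [[[0,0,10],[0,0,0],40],[[0,5,40],[0,0,0],40],[[0,20,80],[0,0,-1.0],40],[[-2,45,115],[0,0,-2.2],40],[[-3,80,140],[0,0,-3.5],40]], "squeeze": 25}}

```text
time_s: 15.05
ee_pos: [0.4995, -0.31, 0.1561]
eef_rot: [3.139, -0.0, 0.819]
force: [0.8, 1.1, -1.2]
grip_width: 0.044
```

Call:
{"method": "jog_arm", "body": {"moves": [[[-1,35,8],[0,0,-1.4],40],[[-2,70,9],[0,0,-2.8],40],[[-3,105,9],[0,0,-4.2],40],[[-4,140,9],[0,0,-5.6],40],[[-5,175,9],[0,0,-7.0],40]]}}

```text
time_s: 15.47
ee_pos: [0.4941, -0.133, 0.1623]
eef_rot: [3.141, -0.0, 0.209]
force: [0.7, -0.0, -0.8]
grip_width: 0.0436
```

Call:
{"method": "jog_arm", "body": {"moves": [[[0,35,0],[0,0,-1.4],40],[[0,70,0],[0,0,-2.8],40],[[0,105,0],[0,0,-4.0],40],[[-1,135,0],[0,0,-4.0],40],[[-1,155,0],[0,0,-4.0],40]]}}

```text
time_s: 15.88
ee_pos: [0.493, 0.023, 0.1623]
eef_rot: [-3.141, -0.0, -0.133]
force: [-0.0, -0.6, -1.1]
grip_width: 0.0436
```

Call:
{"method": "jog_arm", "body": {"moves": [[[0,2,0],[0,0,0],40],[[0,2,0],[0,0,0],40],[[0,2,0],[0,0,0],40]]}}

```text
time_s: 16.13
ee_pos: [0.4935, 0.0219, 0.1619]
eef_rot: [3.141, -0.0, -0.134]
force: [-0.2, -1.0, -1.2]
grip_width: 0.0439
```

```bash
python3 - <<'E'
from h import *
c=snap('wrist','w10.png'); o=c['obs'];print(o['ee_pos'],o['eef_rot'],o['force'],o['grip_width'],o['qpos'])
E
```

```text
[0.49354147 0.02189028 0.16191109] [ 3.14145830e+00 -2.04382599e-04 -1.33507576e-01] [-0.17508063 -0.98189702 -1.19989027] 0.04392562271979646 [-2.97435353e-02  2.17745587e-01  1.73022557e+00 -1.66517265e-04
  1.19343213e+00  1.67462172e+00]
```

View pics/w10.png

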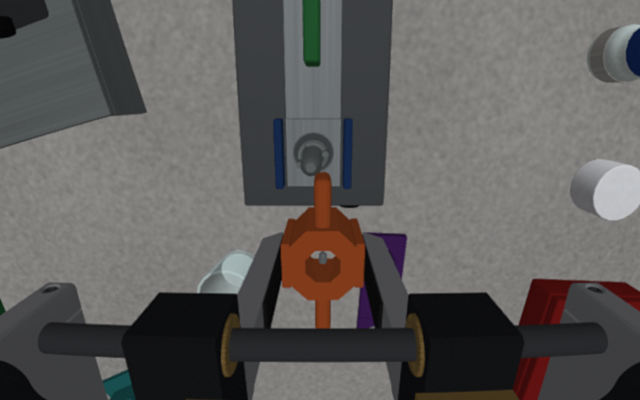

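```bash
python3 - <<'E'
from h import *
c=snap('wrist')
cv2.imwrite('pics/w10c.png',cv2.resize(c['frame'][110:210,262:362][:,:,::-1],None,fx=6,fy=6,interpolation=cv2.INTER_CUBIC))
E
```

```text
(no output)
```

View pics/w10c.png

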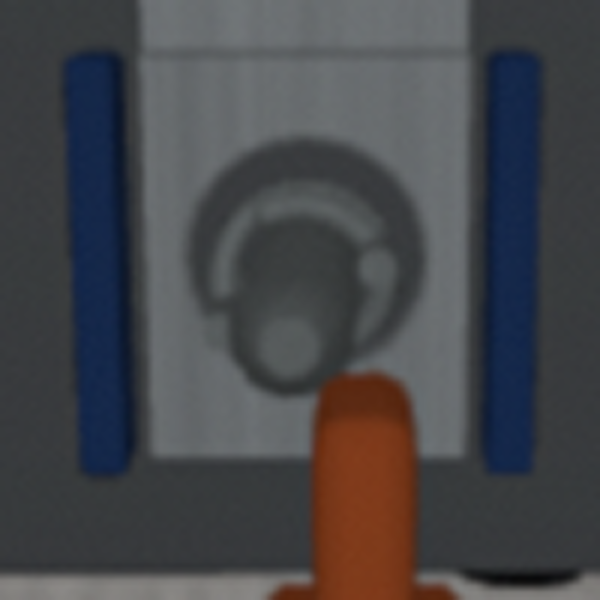

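```bash
python3 - <<'E'
from h import *
c=snap('wrist'); o=c['obs']; T=R.from_euler('xyz',o['eef_rot']).as_matrix()
def P(l,x,y,z): p=onz(c,262+x/6-.4,110+y/6-.4,z); q=T.T@(p-o['ee_pos']); print(l,np.round(p,4),'tool',np.round(q,4)); return p
P('tip',290,346,.121); P('eye',306,255,.060)
m=sum(P('ch',x,y,.065) for x,y in((94,52),(105,472),(513,52),(510,470)))/4; print(m)
a=P('c',95,52,.065);b=P('c',105,472,.065);print(np.degrees(np.arctan2(*(a-b)[1::-1])))
a=P('c',513,52,.065);b=P('c',510,470,.065);print(np.degrees(np.arctan2(*(a-b)[1::-1])))
E
```

```text
tip [0.5343 0.0247 0.121 ] tool [ 0.0399 -0.0087  0.0408]
eye [0.5356 0.0245 0.06  ] tool [ 0.0413 -0.0087  0.1018]
ch [0.5679 0.049  0.065 ] tool [ 0.0699 -0.0373  0.0968]
ch [0.5091 0.0575 0.065 ] tool [ 0.0106 -0.0379  0.0968]
ch [ 0.5601 -0.0077  0.065 ] tool [0.0699 0.02   0.0968]
ch [ 0.5016 -0.0006  0.065 ] tool [0.0109 0.0207 0.0968]
[0.5346828  0.02455256 0.065     ]
c [0.5679 0.0489 0.065 ] tool [ 0.0699 -0.0372  0.0968]
c [0.5091 0.0575 0.065 ] tool [ 0.0106 -0.0379  0.0968]
-8.396983974439769
c [ 0.5601 -0.0077  0.065 ] tool [0.0699 0.02   0.0968]
c [ 0.5016 -0.0006  0.065 ] tool [0.0109 0.0207 0.0968]
-6.982680715184564
```

The post tip measures (0.534, 0.025), agreeing with the earlier (0.534, 0.0255). Move over the post, then check before lowering.

Call:
{"method": "jog_arm", "body": {"moves": [[[20,1.5,0],[0,0,0],40],[[40.4,3,0],[0,0,0],40],[[40.4,3,0],[0,0,0],40],[[40.4,3,0],[0,0,0],40],[[40.4,3,0],[0,0,0],40]]}}

```text
time_s: 16.7
ee_pos: [0.5334, 0.0249, 0.1613]
eef_rot: [3.141, 0.001, -0.134]
force: [-0.5, 0.5, -1.7]
grip_width: 0.0439
```

Call:
{"method": "jog_arm", "body": {"moves": [[[0,0,0],[0,0,0],40],[[0,0,0],[0,0,0],40],[[0,0,0],[0,0,0],40]]}}

```text
time_s: 16.95
ee_pos: [0.5337, 0.0253, 0.1618]
eef_rot: [-3.142, -0.0, -0.134]
force: [-0.4, 1.0, -1.1]
grip_width: 0.0437
```

```bash
python3 - <<'E'
from h import *
c=snap('wrist','w11.png'); o=c['obs'];print(o['ee_pos'],o['eef_rot'],o['force'],o['grip_width'])
cv2.imwrite('pics/w11c.png',cv2.resize(c['frame'][150:350,240:400][:,:,::-1],None,fx=3,fy=3,interpolation=cv2.INTER_CUBIC))
E
```

```text
[0.53366012 0.0252945  0.16181983] [-3.14156194e+00 -1.81780930e-04 -1.33755502e-01] [-0.3504219   0.99386952 -1.13440276] 0.043727500052243205
```

View pics/w11c.png

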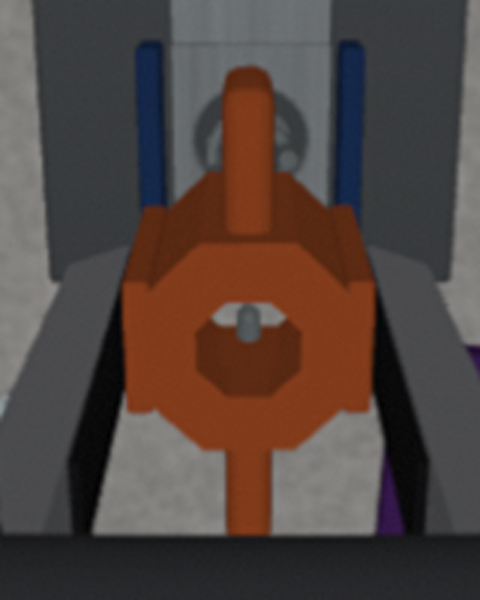

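Aligned. Lowering: the narrow upper bore meets the post tip at TCP z of about 0.106, so I go slowly from there.

Call:
{"method": "jog_arm", "body": {"moves": [[[0.2,0,-12],[0,0,0],40],[[0.2,0,-26],[0,0,0],40],[[0.2,0,-38],[0,0,0],40],[[0.2,0,-46],[0,0,0],40],[[0.2,0,-50],[0,0,0],40]]}}

```text
time_s: 17.42
ee_pos: [0.5338, 0.0254, 0.1108]
eef_rot: [3.141, 0.001, -0.134]
force: [0.5, -0.1, -1.9]
grip_width: 0.0441
```

Call:
{"method": "jog_arm", "body": {"moves": [[[0,0,-2],[0,0,0],40],[[0,0,-4],[0,0,0],40],[[0,0,-6],[0,0,0],40],[[0,0,-8],[0,0,0],40],[[0,0,-10],[0,0,0],40]]}}

```text
time_s: 17.83
ee_pos: [0.5343, 0.0254, 0.1018]
eef_rot: [-3.142, -0.001, -0.134]
force: [-0.8, 0.1, -1.7]
grip_width: 0.0438
```

Call:
{"method": "jog_arm", "body": {"moves": [[[0,0,-2],[0,0,0],40],[[0,0,-4],[0,0,0],40],[[0,0,-5.5],[0,0,0],40],[[0,0,-7],[0,0,0],40],[[0,0,-8],[0,0,0],40]]}}

```text
time_s: 18.25
ee_pos: [0.5342, 0.0254, 0.0937]
eef_rot: [-3.142, -0.0, -0.134]
force: [-3.6, 0.1, 9.7]
grip_width: 0.0437
```

Call:
{"method": "jog_arm", "body": {"moves": [[[0,0,0],[0,0,0],40],[[0,0,0],[0,0,0],40]]}}

```text
time_s: 18.42
ee_pos: [0.5343, 0.0254, 0.0939]
eef_rot: [-3.142, -0.0, -0.134]
force: [-1.8, 0.1, 3.3]
grip_width: 0.044
```

Contact at TCP z 0.0938, which is the crown height expected. Loosen the jaws slightly and look.

Call:
{"method": "jog_arm", "body": {"moves": [[[0,0,0],[0,0,0],46],[[0,0,0],[0,0,0],46],[[0,0,0],[0,0,0],46],[[0,0,0],[0,0,0],46]]}}

```text
time_s: 18.75
ee_pos: [0.5342, 0.0254, 0.0936]
eef_rot: [-3.142, -0.0, -0.134]
force: [0.5, 0.3, -1.1]
grip_width: 0.046
```

```bash
python3 - <<'E'
from h import *
c=snap('wrist','w12.png'); o=c['obs'];print(o['ee_pos'],o['eef_rot'],o['force'],o['grip_width'])
cv2.imwrite('pics/w12c.png',cv2.resize(c['frame'][150:350,240:400][:,:,::-1],None,fx=3,fy=3,interpolation=cv2.INTER_CUBIC))
E
```

```text
[0.53417594 0.02538488 0.09357431] [-3.14157200e+00 -7.13513020e-05 -1.33677285e-01] [ 0.52674556  0.26853212 -1.11171906] 0.04602157200384179
```

View pics/w12c.png

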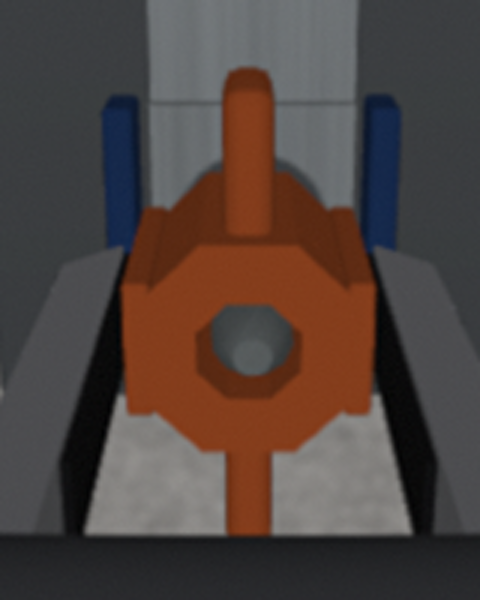

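The post shows centred in the nut's bore and the wings are in line. Turn backward (+z) with loose jaws.

Call:
{"method": "jog_arm", "body": {"moves": [[[0,0,0],[0,0,1.2],46],[[0,0,0],[0,0,2.4],46],[[0,0,0],[0,0,3.6],46],[[0,0,0],[0,0,4.8],46],[[0,0,0],[0,0,6.0],46]]}}

```text
time_s: 19.22
ee_pos: [0.5341, 0.0254, 0.0936]
eef_rot: [-3.142, 0.0, 0.395]
force: [-0.5, 1.2, -0.3]
grip_width: 0.0459
```

Call:
{"method": "jog_arm", "body": {"moves": [[[0,0,0],[0,0,0.8],46],[[0,0,0],[0,0,1.6],46],[[0,0,0],[0,0,2.4],46],[[0,0,0],[0,0,3.2],46],[[0,0,0],[0,0,4.0],46]]}}

```text
time_s: 19.63
ee_pos: [0.5342, 0.0254, 0.0936]
eef_rot: [-3.142, -0.0, 0.742]
force: [0.3, -0.0, -0.3]
grip_width: 0.046
```

```bash
python3 - <<'E'
from h import *
c=snap('wrist','w13.png'); o=c['obs'];print(o['ee_pos'],o['eef_rot'],o['force'],o['moment'],o['grip_width'])
cv2.imwrite('pics/w13c.png',cv2.resize(c['frame'][150:350,240:400][:,:,::-1],None,fx=3,fy=3,interpolation=cv2.INTER_CUBIC))
E
```

```text
[0.53415284 0.02543163 0.09356236] [-3.14152192e+00 -1.16462476e-05  7.42464507e-01] [ 0.29942746 -0.01269004 -0.26987412] [-0.06531999  0.09514801 -0.03736946] 0.046017032129961465
```

View pics/w13c.png

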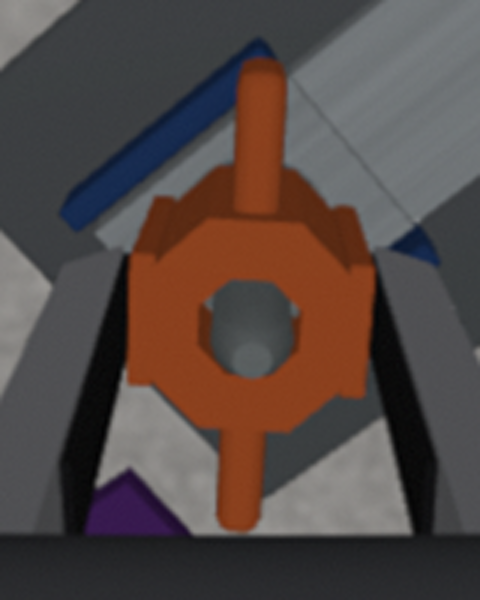

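The nut seems to have dropped: its outline is higher and smaller, centre at crop (251,325). I'll work out how far.

```bash
python3 - <<'E'
from h import *
c=snap('wrist'); o=c['obs']
T=R.from_euler('xyz',o['eef_rot']).as_matrix()
w=lambda x,z:o['ee_pos']+T@np.array([x,0,z])
for d in (0,.004,.008,.01,.012):
    z=-.0242+d
    print(d,[np.round((proj(c,w(x,z))-[239.6,149.6])*3,0) for x in(.0205,-.0195)], [np.round((proj(c,o['ee_pos']+T@np.array([0.013,y,z]))-[239.6,149.6])*3) for y in(-.022,.022)])
E
```

```text
0 [array([250., 242.]), array([250., 447.])] [array([121., 283.]), array([379., 283.])]
0.004 [array([250., 233.]), array([250., 435.])] [array([124., 273.]), array([376., 273.])]
0.008 [array([250., 225.]), array([250., 423.])] [array([127., 264.]), array([373., 264.])]
0.01 [array([250., 221.]), array([250., 417.])] [array([128., 260.]), array([372., 260.])]
0.012 [array([250., 217.]), array([250., 412.])] [array([130., 255.]), array([370., 255.])]
```

It has dropped about 8 mm. Opening a little more lets it settle fully; then a re-check.

Call:
{"method": "jog_arm", "body": {"moves": [[[0,0,0],[0,0,0],52],[[0,0,0],[0,0,0],52],[[0,0,0],[0,0,0],52],[[0,0,0],[0,0,0],52]]}}

```text
time_s: 20.07
ee_pos: [0.5342, 0.0254, 0.0936]
eef_rot: [3.142, -0.0, 0.738]
force: [-0.3, -0.0, -0.1]
grip_width: 0.0521
```

```bash
python3 - <<'E'
from h import *
c=snap('wrist','w14.png'); o=c['obs'];print(o['ee_pos'],o['eef_rot'],o['force'],o['grip_width'])
cv2.imwrite('pics/w14c.png',cv2.resize(c['frame'][150:350,240:400][:,:,::-1],None,fx=3,fy=3,interpolation=cv2.INTER_CUBIC))
s=snap('scene')
cv2.imwrite('pics/s14c.png',cv2.resize(s['frame'][160:270,250:370][:,:,::-1],None,fx=5,fy=5,interpolation=cv2.INTER_CUBIC))
E
```

```text
[0.53415611 0.02539547 0.09360849] [ 3.14159057e+00 -2.82988249e-05  7.38048157e-01] [-0.27597639 -0.00970954 -0.05476817] 0.05208433393763999
```

View pics/w14c.png

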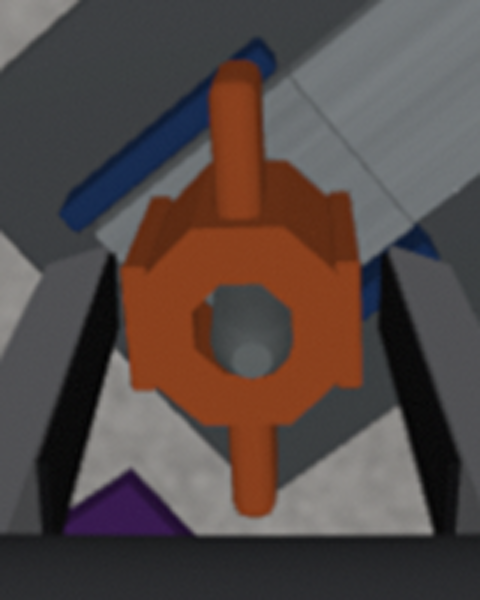

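View pics/s14c.png

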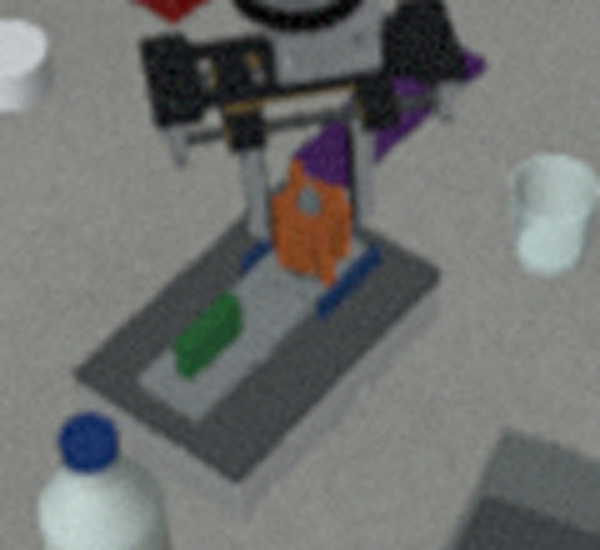

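The nut has dropped about 8.4 mm, measured against its on-crown picture, which puts it at about 0.0196 m on the post, in the thread. I lower the open jaws 14 mm around it, close them loosely and turn it clockwise.

Call:
{"method": "jog_arm", "body": {"moves": [[[0,0,-4],[0,0,0.8],52],[[0,0,-9],[0,0,0.8],52],[[0,0,-14],[0,0,0.8],52],[[0,0,-14],[0,0,0.8],46],[[0,0,-14],[0,0,0.8],46]]}}

```text
time_s: 20.58
ee_pos: [0.534, 0.0254, 0.0793]
eef_rot: [-3.141, 0.001, 0.807]
force: [0.0, 0.5, -0.2]
grip_width: 0.0463
```

Call:
{"method": "jog_arm", "body": {"moves": [[[0,0,0],[0,0,0],45.5],[[0,0,0],[0,0,-0.8],45.5],[[0,0,0],[0,0,-1.6],45.5],[[0,0,0],[0,0,-2.8],45.5],[[0,0,0],[0,0,-4.0],45.5]]}}

```text
time_s: 21.0
ee_pos: [0.5342, 0.0254, 0.0799]
eef_rot: [3.141, -0.0, 0.454]
force: [0.3, -0.5, -1.0]
grip_width: 0.0453
```

```bash
python3 - <<'E'
from h import *
c=snap('wrist','w15.png'); o=c['obs'];print(o['ee_pos'],o['eef_rot'],o['force'],o['moment'],o['grip_width'])
cv2.imwrite('pics/w15c.png',cv2.resize(c['frame'][150:350,240:400][:,:,::-1],None,fx=3,fy=3,interpolation=cv2.INTER_CUBIC))
E
```

```text
[0.53424607 0.02538435 0.07985409] [ 3.14144678e+00 -3.25054893e-04  4.54138499e-01] [ 0.3422859  -0.50149786 -0.99146216] [-0.07547513  0.10855578 -0.0320324 ] 0.045283830513789126
```

View pics/w15c.png

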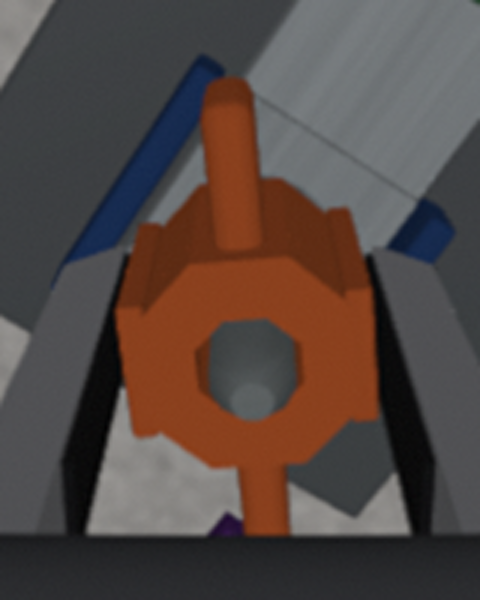

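Call:
{"method": "jog_arm", "body": {"moves": [[[0,0,0],[0,0,-1.2],45.5],[[0,0,0],[0,0,-2.4],45.5],[[0,0,0],[0,0,-3.6],45.5],[[0,0,0],[0,0,-4.8],45.5],[[0,0,0],[0,0,-6.0],45.5]]}}

```text
time_s: 21.47
ee_pos: [0.5343, 0.0254, 0.0798]
eef_rot: [-3.142, -0.0, -0.067]
force: [-0.0, 1.2, -0.8]
grip_width: 0.0456
```

Call:
{"method": "jog_arm", "body": {"moves": [[[0,0,0],[0,0,-1.2],45.5],[[0,0,0],[0,0,-2.4],45.5],[[0,0,0],[0,0,-3.6],45.5],[[0,0,0],[0,0,-4.8],45.5],[[0,0,0],[0,0,-6.0],45.5]]}}

```text
time_s: 21.88
ee_pos: [0.5343, 0.0254, 0.0798]
eef_rot: [-3.141, -0.0, -0.59]
force: [-0.1, 0.5, 0.1]
grip_width: 0.0455
```

```bash
python3 - <<'E'
from h import *
c=snap('wrist','w16.png'); o=c['obs'];print(o['ee_pos'],o['eef_rot'],o['force'],o['moment'],o['qpos'][5])
cv2.imwrite('pics/w16c.png',cv2.resize(c['frame'][150:350,240:400][:,:,::-1],None,fx=3,fy=3,interpolation=cv2.INTER_CUBIC))
E
```

```text
[0.53425237 0.02536688 0.07979844] [-3.14144236e+00 -2.65798356e-04 -5.90419727e-01] [-0.05903087  0.5336153   0.07799773] [0.06363386 0.18380126 0.04142652] 2.140196316802752
```

View pics/w16c.png

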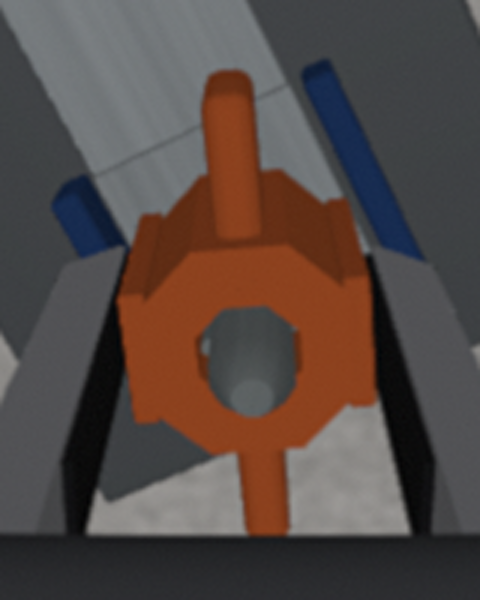

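The nut has turned with the tool and sunk about 4 mm more, so it is running in the thread. A little further, then re-grip half a turn round.

Call:
{"method": "jog_arm", "body": {"moves": [[[0,0,0],[0,0,-1.0],45.5],[[0,0,0],[0,0,-2.0],45.5],[[0,0,0],[0,0,-3.0],45.5],[[0,0,0],[0,0,-3.0],60],[[0,0,0],[0,0,-3.0],60]]}}

```text
time_s: 22.35
ee_pos: [0.5342, 0.0254, 0.0798]
eef_rot: [-3.141, -0.0, -0.844]
force: [0.1, -0.5, -0.6]
grip_width: 0.0552
```

Call:
{"method": "jog_arm", "body": {"moves": [[[0,0,0],[0,0,0],64],[[0,0,12],[0,0,0],70],[[0,0,30],[0,0,0],70],[[0,0,50],[0,0,0],70],[[0,0,60],[0,0,1.4],70]]}}

```text
time_s: 22.77
ee_pos: [0.5348, 0.0254, 0.1418]
eef_rot: [-3.14, -0.002, -0.726]
force: [0.6, -0.4, 0.1]
grip_width: 0.0701
```

Call:
{"method": "jog_arm", "body": {"moves": [[[0,0,0],[0,0,1.4],70],[[0,0,0],[0,0,2.8],70],[[0,0,0],[0,0,4.2],70],[[0,0,0],[0,0,5.6],70],[[0,0,0],[0,0,7.0],70]]}}

```text
time_s: 23.18
ee_pos: [0.5341, 0.0254, 0.1397]
eef_rot: [-3.142, -0.0, -0.107]
force: [-0.5, 0.6, 0.9]
grip_width: 0.07
```

Call:
{"method": "jog_arm", "body": {"moves": [[[0,0,0],[0,0,1.4],70],[[0,0,0],[0,0,2.8],70],[[0,0,0],[0,0,4.2],70],[[0,0,0],[0,0,5.6],70],[[0,0,0],[0,0,7.0],70]]}}

```text
time_s: 23.6
ee_pos: [0.5342, 0.0254, 0.1397]
eef_rot: [3.142, -0.0, 0.504]
force: [-0.0, 0.7, 0.2]
grip_width: 0.0697
```

Call:
{"method": "jog_arm", "body": {"moves": [[[0,0,0],[0,0,1.4],70],[[0,0,0],[0,0,2.8],70],[[0,0,0],[0,0,4.2],70],[[0,0,0],[0,0,5.6],70],[[0,0,0],[0,0,7.0],70]]}}

```text
time_s: 24.02
ee_pos: [0.5341, 0.0254, 0.1397]
eef_rot: [3.142, 0.0, 1.115]
force: [-0.7, 0.9, -0.1]
grip_width: 0.0698
```

Call:
{"method": "jog_arm", "body": {"moves": [[[0,0,0],[0,0,1.4],70],[[0,0,0],[0,0,2.8],70],[[0,0,0],[0,0,4.2],70],[[0,0,0],[0,0,5.6],70],[[0,0,0],[0,0,7.0],70]]}}

```text
time_s: 24.43
ee_pos: [0.5342, 0.0254, 0.1397]
eef_rot: [3.142, 0.0, 1.726]
force: [-0.2, 0.8, -1.1]
grip_width: 0.0697
```

Call:
{"method": "jog_arm", "body": {"moves": [[[0,0,0],[0,0,1.4],70],[[0,0,0],[0,0,2.8],70],[[0,0,0],[0,0,4.2],70],[[0,0,0],[0,0,5.6],70],[[0,0,0],[0,0,6.6],70]]}}

```text
time_s: 24.85
ee_pos: [0.5342, 0.0254, 0.1397]
eef_rot: [3.142, 0.0, 2.303]
force: [0.2, -0.4, -0.5]
grip_width: 0.07
```

Call:
{"method": "jog_arm", "body": {"moves": [[[0,0,0],[0,0,0],70],[[0,0,0],[0,0,0],70]]}}

```text
time_s: 25.02
ee_pos: [0.5342, 0.0254, 0.1396]
eef_rot: [3.142, 0.0, 2.292]
force: [-0.5, 0.4, 0.2]
grip_width: 0.0701
```

```bash
python3 - <<'E'
from h import *
c=snap('wrist','w17.png'); o=c['obs'];print(o['ee_pos'],o['eef_rot'],o['force'],o['moment'],o['qpos'][5])
E
```

```text
[0.53415214 0.02539441 0.13964163] [3.14156062e+00 1.12607913e-05 2.29151195e+00] [-0.49166389  0.37653536  0.19893858] [-0.04674261  0.01347724  0.05396064] -0.7417183373178791
```

View pics/w17.png

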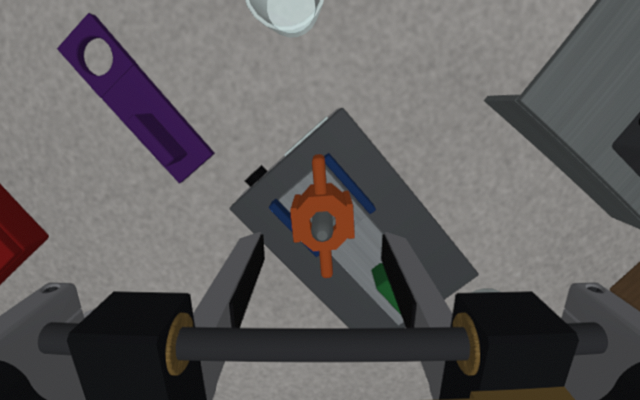

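Seen from above, the nut is upright on the post with its wings nearly in line with the tool, from (320,160) to (327,272). Down again to grip for the rest of the turn.

Call:
{"method": "jog_arm", "body": {"moves": [[[0,0,-15],[0,0,0.6],70],[[0,0,-32],[0,0,0.6],70],[[0,0,-48],[0,0,0.6],70],[[0,0,-60],[0,0,0.6],66],[[0,0,-64],[0,0,0.6],60]]}}

```text
time_s: 25.48
ee_pos: [0.5334, 0.0254, 0.0739]
eef_rot: [-3.14, -0.002, 2.343]
force: [-0.3, 0.0, -0.8]
grip_width: 0.0627
```

Call:
{"method": "jog_arm", "body": {"moves": [[[0,0,0],[0,0,0],45.5],[[0,0,0],[0,0,0],45.5],[[0,0,0],[0,0,0],45.5],[[0,0,0],[0,0,-1.0],45.5],[[0,0,0],[0,0,-2.0],45.5]]}}

```text
time_s: 25.9
ee_pos: [0.5346, 0.0254, 0.0765]
eef_rot: [3.14, 0.001, 2.166]
force: [0.7, -0.5, -0.7]
grip_width: 0.0458
```

Call:
{"method": "jog_arm", "body": {"moves": [[[0,0,0],[0,0,-1.2],45.5],[[0,0,0],[0,0,-2.4],45.5],[[0,0,0],[0,0,-3.6],45.5],[[0,0,0],[0,0,-4.6],45.5],[[0,0,0],[0,0,-5.6],45.5]]}}

```text
time_s: 26.32
ee_pos: [0.5345, 0.0254, 0.0765]
eef_rot: [3.14, 0.0, 1.677]
force: [0.2, 0.2, 0.1]
grip_width: 0.0455
```

```bash
python3 - <<'E'
from h import *
c=snap('wrist','w18.png'); o=c['obs'];print(o['ee_pos'],o['eef_rot'],o['force'],o['moment'],o['qpos'][5])
cv2.imwrite('pics/w18c.png',cv2.resize(c['frame'][150:350,240:400][:,:,::-1],None,fx=3,fy=3,interpolation=cv2.INTER_CUBIC))
E
```

```text
[0.53454369 0.02539101 0.07649314] [3.14026990e+00 1.61885675e-04 1.67673593e+00] [0.24215397 0.17765806 0.11152638] [-0.08230334 -0.00383368 -0.02307756] -0.12692850832484942
```

View pics/w18c.png

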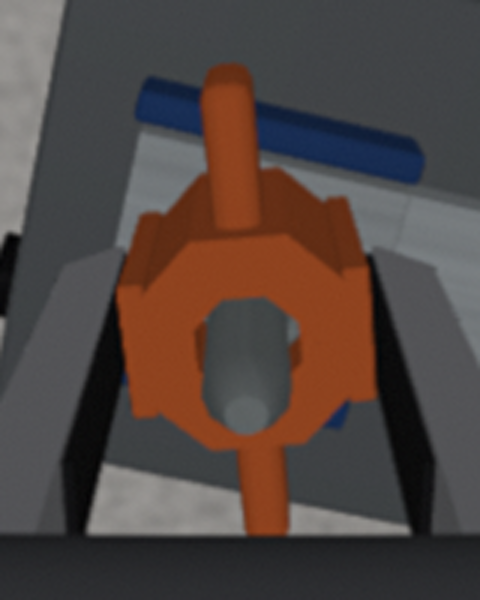

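Call:
{"method": "jog_arm", "body": {"moves": [[[0,0,0],[0,0,-1.0],45.5],[[0,0,0],[0,0,-2.0],45.5],[[0,0,0],[0,0,-3.0],45.5]]}}

```text
time_s: 26.62
ee_pos: [0.5344, 0.0254, 0.0763]
eef_rot: [3.141, -0.0, 1.417]
force: [-1.0, -0.1, -0.5]
grip_width: 0.0456
```

```bash
python3 - <<'E'
from h import *
c=snap('wrist','w19.png'); o=c['obs'];print(o['ee_pos'],o['eef_rot'],o['force'],o['moment'],o['tau'][5])
cv2.imwrite('pics/w19c.png',cv2.resize(c['frame'][150:350,240:400][:,:,::-1],None,fx=3,fy=3,interpolation=cv2.INTER_CUBIC))
E
```

```text
[0.53444939 0.0253582  0.07631565] [ 3.14056540e+00 -8.22318110e-05  1.41747954e+00] [-0.98876553 -0.1406625  -0.46629878] [-0.13629103  0.07840554  0.06458069] -2.2142815589904785
```

View pics/w19c.png

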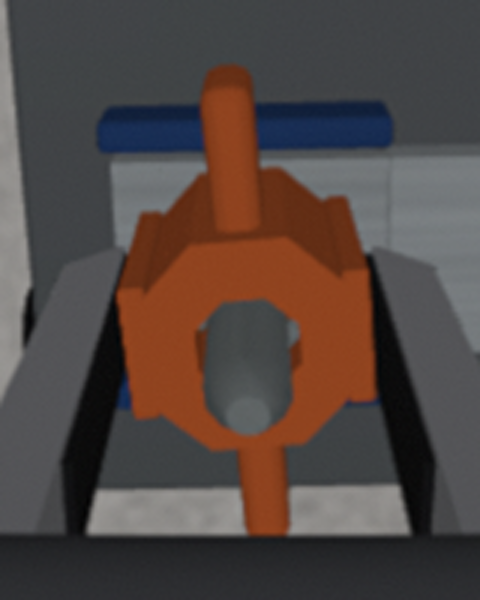

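Call:
{"method": "jog_arm", "body": {"moves": [[[0,0,0],[0,0,-1.0],45.5],[[0,0,0],[0,0,-2.0],45.5]]}}

```text
time_s: 26.83
ee_pos: [0.5345, 0.0254, 0.0763]
eef_rot: [3.141, -0.0, 1.245]
force: [0.1, -0.4, -0.4]
grip_width: 0.0457
```

```bash
python3 - <<'E'
from h import *
c=snap('wrist','w20.png'); o=c['obs'];print(o['ee_pos'],o['eef_rot'],o['force'],o['moment'],o['tau'][5])
cv2.imwrite('pics/w20c.png',cv2.resize(c['frame'][150:350,240:400][:,:,::-1],None,fx=3,fy=3,interpolation=cv2.INTER_CUBIC))
s=snap('scene'); 
cv2.imwrite('pics/s20c.png',cv2.resize(s['frame'][160:270,250:370][:,:,::-1],None,fx=5,fy=5,interpolation=cv2.INTER_CUBIC))
E
```

```text
[0.53447251 0.02535699 0.07626914] [ 3.14054560e+00 -2.59742390e-04  1.24522457e+00] [ 0.0964008  -0.38860435 -0.41876795] [-0.12696612  0.01042499  0.01922625] -2.478652149438858
```

View pics/w20c.png

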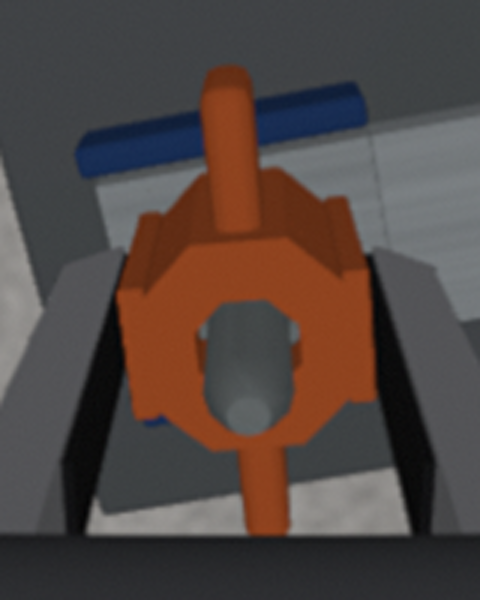

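View pics/s20c.png

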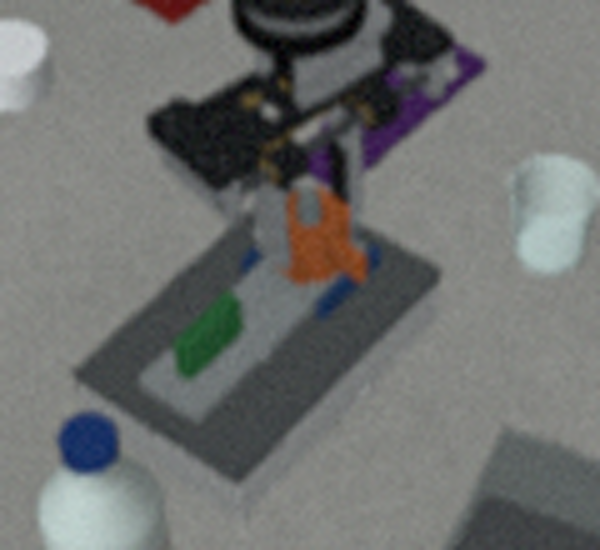

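The nut's height against the post tip has not changed since crop w18, so it has stopped sinking after about 152° (2.65 rad) of clockwise turn. That matches seating on the bar. Release, back off upward and measure.

Call:
{"method": "jog_arm", "body": {"moves": [[[0,0,0],[0,0,0],62],[[0,0,0],[0,0,0],70],[[0,0,0],[0,0,0],70],[[0,0,12],[0,0,0],70],[[0,0,40],[0,0,0],70]]}}

```text
time_s: 27.35
ee_pos: [0.5325, 0.0254, 0.1132]
eef_rot: [-3.136, 0.002, 1.247]
force: [0.4, 0.1, -0.1]
grip_width: 0.0698
```

Call:
{"method": "jog_arm", "body": {"moves": [[[0,0,40],[0,0,0],94],[[-10,-30,60],[0,0,0],94],[[-20,-50,60],[0,0,0],94],[[-20,-50,60],[0,0,0],94],[[-20,-50,60],[0,0,0],94]]}}

```text
time_s: 27.77
ee_pos: [0.514, -0.0252, 0.1759]
eef_rot: [3.141, -0.0, 1.245]
force: [-0.4, 0.2, 0.5]
grip_width: 0.0936
```

```bash
python3 - <<'E'
from h import *
c=snap('wrist','w21.png'); o=c['obs'];print(o['ee_pos'],o['eef_rot'],o['force'])
s=snap('scene'); 
cv2.imwrite('pics/s21c.png',cv2.resize(s['frame'][160:270,250:370][:,:,::-1],None,fx=5,fy=5,interpolation=cv2.INTER_CUBIC))
E
```

```text
[ 0.51397706 -0.02522548  0.17590135] [ 3.14111398e+00 -1.77674039e-04  1.24501251e+00] [-0.4086677   0.18400471  0.49465268]
```

View pics/w21.png

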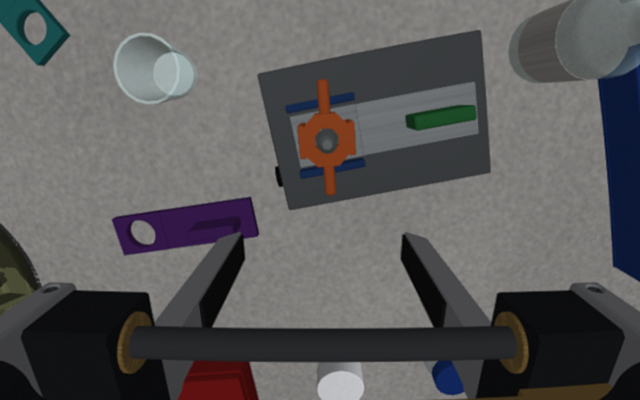

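View pics/s21c.png

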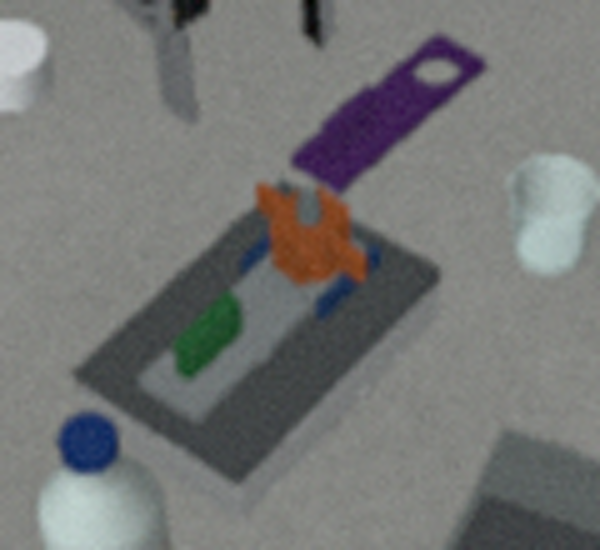

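The nut sits on the bar with its wings across, hub at (327,139); bar and fin are unmoved. One numeric check of its height and tilt.

```bash
python3 - <<'E'
from h import *
c=snap('wrist'); s=snap('scene')
cv2.imwrite('pics/w22c.png',cv2.resize(c['frame'][70:200,260:400][:,:,::-1],None,fx=4.5,fy=4.5,interpolation=cv2.INTER_CUBIC))
def orange(f,box):
    h=cv2.cvtColor(f,cv2.COLOR_RGB2HSV); m=((h[:,:,0]<14)&(h[:,:,1]>130)&(h[:,:,2]>70)).astype(np.uint8)
    z=np.zeros_like(m); x0,y0,x1,y1=box; z[y0:y1,x0:x1]=m[y0:y1,x0:x1]
    ct=max(cv2.findContours(z,cv2.RETR_EXTERNAL,cv2.CHAIN_APPROX_NONE)[0],key=cv2.contourArea); return ct
cw=orange(c['frame'],(270,60,400,210)); cs=orange(s['frame'],(290,180,340,230))
print('wrist bbox',cv2.boundingRect(cw),'scene bbox',cv2.boundingRect(cs))
# wing tip tops: nut yaw
w1=cw[cw[:,0,1].argmin()][0]; w2=cw[cw[:,0,1].argmax()][0]; print(w1,w2)
post=np.array([.5343,.0252])
for h in (.057,.060,.0625,.066):
    a=onz(c,*(w1+[0,0]),h+.036);b=onz(c,*(w2),h+.036)
    print(h,'wings mid',np.round((a+b)/2,4),'len',np.round(np.linalg.norm(a-b),4),'yaw',np.degrees(np.arctan2(*(a-b)[1::-1])))
    print('  scene base ctr',proj(s,[*post,h]),'top ctr',proj(s,[*post,h+.04]))
print('tip',proj(c,[*post,.121]),'scene tip',proj(s,[*post,.121]))
E
```

```text
wrist bbox (298, 80, 58, 117) scene bbox (302, 197, 21, 19)
[321  80] [328 196]
0.057 wings mid [0.5328 0.0263 0.093 ] len 0.0913 yaw 74.9831972726606
  scene base ctr [311.90366731 211.81137649] top ctr [311.45909357 203.15394187]
0.06 wings mid [0.5329 0.0266 0.096 ] len 0.0903 yaw 74.98319727266065
  scene base ctr [311.87104801 211.17595071] top ctr [311.42488882 202.48811166]
0.0625 wings mid [0.5329 0.0269 0.0985] len 0.0894 yaw 74.98319727266068
  scene base ctr [311.84377746 210.64474465] top ctr [311.39629046 201.93144354]
0.066 wings mid [0.5331 0.0273 0.102 ] len 0.0882 yaw 74.98319727266059
  scene base ctr [311.80546388 209.89846967] top ctr [311.35610774 201.14932931]
tip [327.40553756 145.72158837] scene tip [311.18195508 197.76021811]
```

View pics/w22c.png

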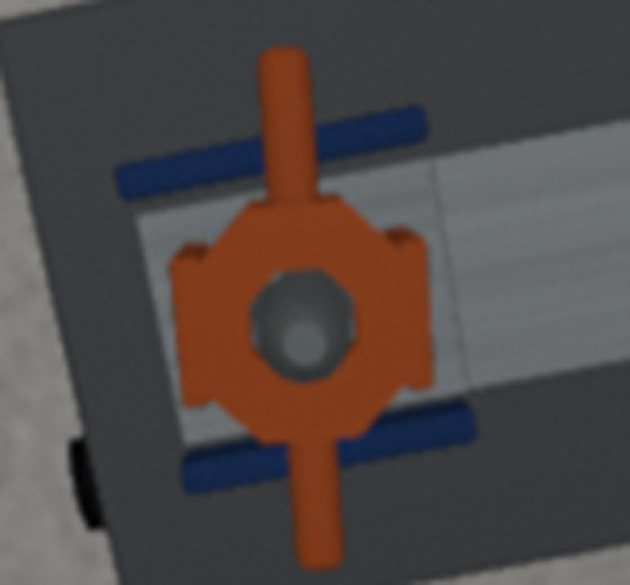

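The wing span fits a nut underside at or below 0.060 m, that is, seated on the bar. The earlier close view gave 9.5 mm above the platform. A last check of the bystanders, then hand in.

```bash
python3 - <<'E'
from h import *
t=snap('top','tend.png'); a=cv2.imread('pics/top0.png')[:,:,::-1]
for n,(x,y) in dict(tipbox=(167,224),beaker=(290,231),dishes=(432,211),jar=(432,163),amber=(429,117),bottle=(320,100),spanner=(474,135)).items():
    r=34 if n=='spanner' else 22
    d=cv2.absdiff(cv2.GaussianBlur(a,(5,5),0),cv2.GaussianBlur(t['frame'],(5,5),0))[y-r:y+r,x-r:x+r].max(axis=2); print(n,(d>30).mean())
print(ctrl.get_obs()['time_s'])
E
```

```text
tipbox 0.0
beaker 0.006198347107438017
dishes 0.0010330578512396695
jar 0.0
amber 0.0
bottle 0.0
spanner 0.0
28.0167
```

View pics/tend.png

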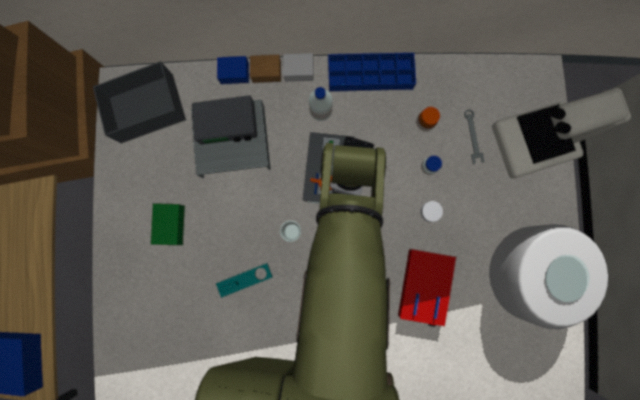

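The bystanders are all where they were, and the gripper is clear of everything.

```bash
python3 -c "
from station import ctrl
print(ctrl.hand_in())"
```

```text
the job is handed in; nothing more can be done
None
```

The job is done and handed in after about 28 s; no verdict was reported.

**What I did**
- **Bar:** I pulled it out from under the stand by its eye end, laid it flat and released it. I then took it by the green fin and hung it over the post between the cheeks, tail to the back.
- **Nut:** I set it on the crown with its wings in line with the bar. With the jaws held loosely, I turned it anticlockwise until it dropped. I then ran it clockwise about 2.65 rad, with one re-grip, until it stopped sinking, and released it.

**Last checks**
- **Bar:** it lies flat between the cheeks with the post through its eye. The eye looked concentric with the post just before release, and later views show the bar unmoved.
- **Nut height:** its underside is about 9.5 mm above the platform, by a measurement good to about 1 mm. It looks upright and within about 2 mm of the post's axis.
- **Bystanders:** none moved, by comparing the top view before and after. The gripper was clear of everything at the end.

**What disagreed**
- After the backward turn I measured a drop of 8.4 mm, against the "some 10 mm" stated. That still meets the 7 mm needed.
- The nut kept turning freely for the last 25° or so without sinking further. I took it as resting on the bar and did not feel a hard stop.
- The nut's wing span fits a height at or slightly below the bar's top, consistent with it being seated.

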